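# Unstack the glued stool leg from its press

## Robot

A 6-joint arm with a two-finger parallel gripper is mounted at the origin on the work surface. World frame = base frame: x ahead of the robot, y to its left, z up, the work surface at z = 0. Lengths are in m, angles in rad, forces in N, time in s.
With the tool pointing down it reaches from about 0.325 to 0.85 m from the base axis. Payload 15.5 kg.
Tool frame: the origin (TCP) lies between the finger pads; the fingertips stand 11 mm ahead of it and the grasp point (between the pads) lies 8 mm behind it (arm.tcp_to_tips is the distance from the TCP to the fingertips, in m); x points along the fingers, y is the direction in which the jaws open and shut, and the axes are right-handed (so a half turn about x gives the same grasp; the last joint's range is limited). The gripper opens to 91 mm and grips with 3 to 60 N. Pads are 32 mm wide; open, the fingers measure 118 mm over their backs; the gripper's body (76 mm by 178 mm) begins 60 mm behind the grasp point.
Start: joints at [-1.282, 0.494, 1.345, -0, 1.302, -0.096], TCP at [0.234, -0.58, 0.201] pointing down, gripper open.
Joint ranges: [-2.91, 2.91], [-0.82, 2.16], [0.22, 2.67], [-1.22, 4.37], [0.12, 2.79], [-3.08, 3.08]. Speed limits (rad/s): [1.89, 1.89, 2.57, 3.01, 3.01, 3.01].

## Interface

Orientations are given as a 3x3 rotation matrix whose columns are the frame's x, y, z axes.
In Python, from cell import sense, optics, job, boxes_of, regions_of, arm gives the robot as it stands. The module is installed in compiled form; this text tells all that it offers.
- The arm moves only by the tool drive_tool, never from a script. Its arguments are lists of equal length, an entry for each row: "delta_pos": the shift along the tool's x, y, z in mm, a list of three; "roll": the turn about the tool's x in rad; "jaw": the gripper's target within -1 to 1 (fully open at 1, half-way at 0, shut at -1). In form: {"delta_pos": [[tx, ty, tz], ...], "roll": [roll, ...], "jaw": [jaw, ...]}. A call has 1 to 20 rows; each row shifts and turns the pose as measured when the row begins, along the tool's axes as they then stand; what a row does not reach is not made up. A row lasts 1/12 s, in which the tool goes at most 41.7 mm and 7.16 degrees, less where a joint would pass 70% of its speed; a pose out of reach is approached as far as the arm can. A call is refused whole if a number of a shift passes 41.7 or a number of a turn 0.125, either way. A call with a gripper value outside its range is refused whole. The fingers move at their own pace and stop on an object; "squeeze" is the grip in N (left out, the last holds). Time passes only in rows, so rows that do not move let the fingers close. It gives the time, the measured TCP pose, the force and the opening at its end, in the units of the state.
- sense(): the state, without advancing time (a new reading comes with each control period).
- optics.get_image(name): name is "side" or "top" or "wrist"; returns a dict with "image" (384x512x3 uint8, red, green, blue), "fx", "fy", "cx", "cy" (pixels), "extrinsics" (4x4, takes a point from world to camera coordinates). Camera axes: x right, y up, looking along -z (the intrinsics and any distortion apply to the point x, -y, -z); pixel columns grow to the right and rows downward; lengths in m; the calibration is good to about 2 mm. A picture is of the moment at which its call begins. There is no depth.
- job.hand_in(): hands the job in, once; it reports no verdict.
Trained networks look in the newest picture that a camera, given by its name, has taken for a name from the list of things; names that differ only in an ending like _2 or _b are one class to them, and where a whole thing is asked for, a point or a joint stands for the part that bears it (a point fixed in the world has none). Each returns a list of dicts, best first, with "confidence" (0 to 1); they miss things now and then, are a little off and sometimes report something else, mostly with a low value. They report only what shows in the picture. A call takes as long as a camera call.
- boxes_of(query, camera): "rect" ([left, top, width, height] in pixels, round what is visible of it).
- regions_of(query, camera): "region" (384x512 bool, what is visible of it) and "rect" ([left, top, width, height] in pixels, round what is visible of it).
The state is a dict: "t": time; "joint_pos": joint angles; "qd": joint speeds; "effort": joint torques, N m; "eef_pos": TCP position; "tcp_rot": TCP orientation; "ft_force": force on the tool from outside, world axes, zero at the start; "wrist_torque": the same for the moment, N m; "grip_width": finger opening in m.
Only numpy, scipy, OpenCV 4.12 (cv2) and the standard library are available. Lean on these libraries where they do the work, as an engineer would, in place of code of your own. Each camera call takes 0.05 s, during which the arm holds its last target.

## Task

The glue on the stool leg has set: take the pressing stack apart from the top down, putting each piece in its place before taking the next. The weight goes on the middle of the round rubber pad, the short blue-ended caul centred and square between the stops of the blue cradle, the stool leg centred and square across both bars of the drying stand, and the long yellow-ended caul centred and square between the stops of the yellow cradle. Set each piece down gently without dropping it, and leave the glue pot standing where it is.

Things in the scene. Friction and masses are not known exactly. Their poses are not given: they have to be found in the camera images.
- weight_center (a point): Round dark steel press weight, the top of the stack: base 60 mm across and 28 mm high, then a thin neck 16 mm across and 8 mm high, then a red knob 26 mm across and 22 mm high to grip it by; 58 mm high in all, 0.5 to 0.8 kg. The point is on its axis half-way up (29 mm above its underside, so 29 mm below the knob's top); z up. At the start it stands on the short caul.
- short_caul_center (a point): Short pale beech pressing caul (a plain block) with blue-painted ends, second from the top: 110 long (x) x 58 wide (y) x 24 high (z) mm, about 0.1 kg. The point is its centre; x runs lengthwise. At the start it lies on the stool leg, lengthwise along it.
- stool_leg_center (a point): Dark brown wooden stool leg lying flat on the long caul, lengthwise, third from the top: 28 mm high (z), 42 wide (y) from x = -30 to +60 mm, foot 34 wide from x = -65 to -30, pale round tenon 16 mm thick from x = +60 to +86. About 0.12 kg. The point is half-way up on its centre line, close to its balance; grip it there across y. Either end may point either way on its stand.
- long_caul_center (a point): Long pale beech pressing caul (a plain block) with yellow-painted ends, bottom of the stack: 170 long (x) x 60 wide (y) x 28 high (z) mm, about 0.2 kg. The point is its centre; x runs lengthwise. At the start it lies on a fixed white board 210 x 90 mm and 12 mm high, which stays on the bench.
- rubber_pad: Fixed round black rubber pad, 96 mm across, 6 mm high, place of the weight. Origin: centre of its underside, on the bench; z up.
- blue_cradle: Fixed blue-painted cradle, place of the short caul: a board 152 long (x) x 80 wide (y) mm whose floor is 6 mm above the bench, with an upright stop 16 mm high (from the bench) and 6 mm thick at each end, 140 mm clear between the stops; open along both long sides. Origin: centre of its underside, on the bench; x runs lengthwise from stop to stop.
- drying_stand: Fixed wooden drying stand, place of the stool leg: base 140 (x) x 80 (y) mm and 6 mm high with two pale bars across it (along y), each 16 mm thick, 80 mm long, centred at x = -48 and +48 mm, their tops 30 mm above the bench (80 mm clear between them). Origin: centre of its underside, on the bench. The leg lies along x, its middle over the stand's middle, resting on both bars.
- yellow_cradle: Fixed yellow-painted cradle, place of the long caul: like the blue one but 212 long (x) x 80 wide (y) mm, floor 6 mm above the bench, stops 16 mm high and 6 mm thick, 200 mm clear between them. Origin: centre of its underside, on the bench; x runs lengthwise from stop to stop.
- glue_pot: Glue jar with a red cap and paper label, 60 mm across and 75 mm high, standing loose; a tape roll and a cork sanding block (both under 35 mm high) lie about 75 mm either side of it. Leave it standing where it is. Origin: centre of its underside.

How it is judged:
By the outcome, as a careful person would: the job done as asked, in the order asked, and still so for the second after the job is handed in, with the robot touching nothing.
It also fails if it takes over 128 s, if anything falls off the work surface, if the arm or the gripper's body presses on something with over 40 N, if the wrist force passes 120 N, or if a joint passes its speed limit or range.

## Working session

There is one attempt and no reset: what is moved stays moved. The work goes in short steps, Python scripts to look and compute and a tool call to move; the robot and the scene stay as the last step left them, time stands still between calls to the robot, and variables do not carry over. Pictures are saved under pics/ and viewed, and the job is handed in when it is done.

Besides the shell and the picture viewer there is one more tool, called after "Call:" by a JSON object that holds its "op" and its "data", one argument or row to a line. drive_tool: Moves the arm, as the interface text tells. Its arguments: {"type":"object","properties":{"delta_pos":{"type":"array","items":{"type":"array","items":{"type":"number"}}},"roll":{"type":"array","items":{"type":"number"}},"jaw":{"type":"array","items":{"type":"number"}},"squeeze":{"type":"number"}},"required":["delta_pos","roll","jaw"]}

```bash
mkdir -p pics
python3 - <<'E'
from cell import sense, optics, job, boxes_of, regions_of, arm
import cv2,numpy as np
s=sense()
for k,v in s.items(): print(k,np.round(v,3).tolist())
for c in ["side","top","wrist"]:
    d=optics.get_image(c); cv2.imwrite(f"pics/a_{c}.png",d["image"][:,:,::-1])
    print(c,d["fx"],d["fy"],d["cx"],d["cy"],[k for k in d]);print(np.round(d["extrinsics"],4).tolist())
    for q in ["weight_center","short_caul_center","stool_leg_center","long_caul_center","rubber_pad","blue_cradle","drying_stand","yellow_cradle","glue_pot"]:
        print(q,[(np.round(b["rect"]).tolist(),round(b["confidence"],2)) for b in boxes_of(q,c)][:3])
E
```

```text
t 0.0
joint_pos [-1.282, 0.494, 1.346, 0.0, 1.303, -0.096]
qd [-0.002, -0.0, 0.001, 0.0, -0.002, -0.002]
effort [-0.0, -87.883, -38.186, 0.071, 0.053, -0.0]
eef_pos [0.234, -0.579, 0.201]
tcp_rot [[-0.0, 0.374, -0.927], [0.001, -0.927, -0.374], [-1.0, -0.001, -0.0]]
ft_force [-0.665, 0.321, -0.163]
wrist_torque [-0.041, 0.011, -0.022]
grip_width 0.092
side 431.1855907574676 431.1855907574676 259.1754095380017 187.92139591718146 ['image', 'fx', 'fy', 'cx', 'cy', 'extrinsics']
[[-0.8806, -0.4738, 0.0038, 0.503], [0.2942, -0.5405, 0.7883, -0.2308], [-0.3714, 0.6953, 0.6153, -0.9165], [0.0, 0.0, 0.0, 1.0]]
weight_center [([222.0, 150.0, 22.0, 30.0], 0.71)]
short_caul_center [([214.0, 164.0, 46.0, 31.0], 0.63)]
stool_leg_center [([213.0, 180.0, 37.0, 27.0], 0.86)]
long_caul_center [([206.0, 171.0, 58.0, 47.0], 0.79)]
rubber_pad [([317.0, 161.0, 32.0, 18.0], 0.66)]
blue_cradle [([261.0, 197.0, 50.0, 52.0], 0.83)]
drying_stand [([146.0, 234.0, 66.0, 60.0], 0.97)]
yellow_cradle [([200.0, 246.0, 77.0, 90.0], 0.72)]
glue_pot [([266.0, 132.0, 22.0, 30.0], 0.74)]
top 483.33265002668935 483.33265
[... 490 characters left out ...]
.0, 227.0, 42.0, 40.0], 0.97), ([218.0, 157.0, 17.0, 18.0], 0.39)]
blue_cradle [([216.0, 222.0, 65.0, 37.0], 0.98)]
drying_stand [([121.0, 155.0, 59.0, 40.0], 0.96)]
yellow_cradle [([99.0, 218.0, 92.0, 37.0], 0.64), ([221.0, 152.0, 75.0, 33.0], 0.32)]
glue_pot [([341.0, 160.0, 31.0, 26.0], 0.67)]
wrist 283.886929636681 283.886929636681 253.0851489152428 191.56611404763706 ['image', 'fx', 'fy', 'cx', 'cy', 'extrinsics']
[[0.374, -0.9274, -0.0009, -0.6251], [0.8902, 0.3593, -0.2802, 0.0313], [0.2601, 0.104, 0.96, -0.3931], [0.0, 0.0, 0.0, 1.0]]
weight_center []
short_caul_center []
stool_leg_center []
long_caul_center []
rubber_pad []
blue_cradle []
drying_stand []
yellow_cradle []
glue_pot []
```

View pics/a_top.png

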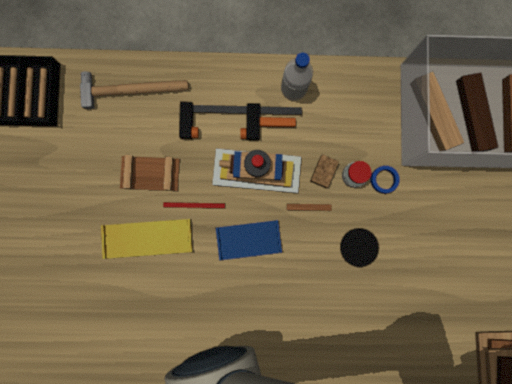

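View pics/a_side.png

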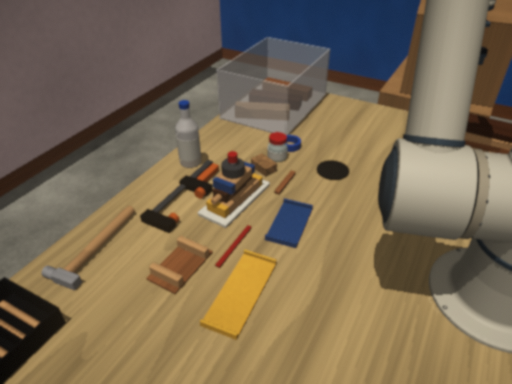

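View pics/a_wrist.png

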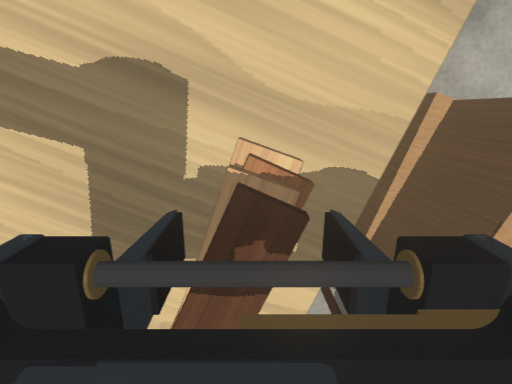

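The top picture shows the stack at (258,168), the pad at (360,247), the blue cradle at (249,240), the yellow cradle at (147,239), the stand at (150,173) and the pot at (357,174). Next: rough positions from both fixed views.

```bash
cat > h.py <<'E'
import cv2,numpy as np
from cell import sense, optics, job, boxes_of, regions_of, arm
def ray(d,u,v):
    E=np.array(d["extrinsics"]);R=E[:3,:3];t=E[:3,3]
    c=-R.T@t
    x=(u-d["cx"])/d["fx"];y=(v-d["cy"])/d["fy"]
    r=R.T@np.array([x,-y,-1.]);return c,r/np.linalg.norm(r)
def plane(d,u,v,z):
    c,r=ray(d,u,v);return c+r*(z-c[2])/r[2]
def proj(d,P):
    E=np.array(d["extrinsics"]);p=(E[:3,:3]@np.atleast_2d(P).T).T+E[:3,3]
    return np.c_[d["cx"]+d["fx"]*p[:,0]/-p[:,2], d["cy"]+d["fy"]*(-p[:,1])/-p[:,2]]
def tri(rays):
    A=0;b=0
    for c,r in rays:
        M=np.eye(3)-np.outer(r,r);A=A+M;b=b+M@c
    return np.linalg.solve(A,b)
def delta(target_xyz,s=None):
    s=s or sense();R=np.array(s["tcp_rot"]);return R.T@(np.array(target_xyz)-s["eef_pos"])*1000
def cen(m):
    (c,sz,a)=cv2.minAreaRect(np.argwhere(m)[:,::-1].astype(np.float32));return c,sz,a
E
python3 - <<'E'
from h import *
dt=optics.get_image("top");ds=optics.get_image("side")
for q,z in [("weight_center",.15),("rubber_pad",.006),("blue_cradle",.006),("drying_stand",.03),("yellow_cradle",.006),("glue_pot",.07),("long_caul_center",.04)]:
    o=[]
    for c,d in (("top",dt),("side",ds)):
        r=regions_of(q,c)
        if not r: print(q,c,"none");continue
        (u,v),sz,a=cen(r[0]["region"]);P=plane(d,u,v,z)
        # long axis dir
        bx=cv2.boxPoints(((u,v),sz,a));W=np.array([plane(d,*p,z)[:2] for p in bx])
        o.append(np.round(P,3).tolist()+[np.round(W,3).tolist()])
    print(q,o)
E
```

```text
weight_center [[0.646, -0.008, 0.15, [[0.676, 0.021], [0.677, -0.037], [0.616, -0.038], [0.615, 0.02]]], [0.63, 0.028, 0.15, [[0.687, -0.011], [0.636, -0.039], [0.577, 0.064], [0.624, 0.089]]]]
rubber_pad [[0.467, -0.265, 0.006, [[0.513, -0.219], [0.514, -0.31], [0.422, -0.31], [0.421, -0.219]]], [0.466, -0.262, 0.006, [[0.527, -0.288], [0.442, -0.335], [0.408, -0.238], [0.488, -0.194]]]]
blue_cradle [[0.479, 0.006, 0.006, [[0.51, 0.087], [0.53, -0.065], [0.449, -0.075], [0.429, 0.076]]], [0.482, 0.005, 0.006, [[0.515, 0.087], [0.544, -0.104], [0.446, -0.084], [0.43, 0.098]]]]
drying_stand [[0.637, 0.243, 0.03, [[0.596, 0.313], [0.679, 0.314], [0.678, 0.173], [0.594, 0.172]]], [0.632, 0.265, 0.03, [[0.677, 0.327], [0.69, 0.165], [0.584, 0.199], [0.583, 0.349]]]]
yellow_cradle side none
yellow_cradle [[0.479, 0.252, 0.006, [[0.51, 0.364], [0.53, 0.148], [0.449, 0.14], [0.429, 0.355]]]]
glue_pot [[0.638, -0.243, 0.07, [[0.648, -0.2], [0.68, -0.261], [0.628, -0.287], [0.597, -0.226]]], [0.623, -0.208, 0.07, [[0.685, -0.267], [0.634, -0.295], [0.567, -0.154], [0.613, -0.129]]]]
long_caul_center [[0.645, -0.011, 0.04, [[0.623, 0.078], [0.686, 0.072], [0.669, -0.101], [0.605, -0.094]]], [0.628, 0.016, 0.04, [[0.693, 0.075], [0.634, -0.115], [0.561, -0.046], [0.623, 0.127]]]]
```

Run:
```python
from h import *
s=sense();d=optics.get_image("wrist");R=np.array(s["tcp_rot"])
c,r=ray(d,d["cx"],d["cy"])
print("cam in tool",R.T@(c-s["eef_pos"]),"look",R.T@r,"right",R.T@np.array(d["extrinsics"])[0,:3],"up",R.T@np.array(d["extrinsics"])[1,:3])
print(delta([0.45,-0.1,0.40],s), s["eef_pos"],s["t"])
```

```text
cam in tool [-0.18416002  0.00045194 -0.07985669] look [ 9.59946382e-01 -9.50959997e-04  2.80182155e-01] right [8.80269692e-04 9.99999541e-01 3.78139199e-04] up [ 2.80182386e-01  1.16357496e-04 -9.59946778e-01]
[-198.57232166 -363.80721855 -379.80271626] [ 0.23403301 -0.57953663  0.20140583] 2.3
```

```bash
cat > plan.py <<'E'
from h import *
import sys,json
def plan(wps,jaw,step=38.,rs=0.11):
    """wps: list of (x,y,z,yaw or None, max step mm)"""
    s=sense();p=np.array(s["eef_pos"])*1000;R=np.array(s["tcp_rot"]);yaw=np.arctan2(R[1,1],R[0,1])
    dp=[];rl=[]
    for w in wps:
        t=np.array(w[:3])*1000;ty=yaw if w[3] is None else w[3];st=w[4] if len(w)>4 else step
        n=max(1,int(np.ceil(np.linalg.norm(t-p)/st)),int(np.ceil(abs(ty-yaw)/rs)))
        q0=p.copy();y0=yaw
        for i in range(n):
            goal=q0+(t-q0)*(i+1)/n;dw=goal-p
            c,sn=np.cos(yaw),np.sin(yaw)
            row=np.round([-dw[2],c*dw[0]+sn*dw[1],sn*dw[0]-c*dw[1]],0 if st>6 else 1)
            dr=round(-(y0+(ty-y0)*(i+1)/n-yaw),3)
            p=p+np.array([c*row[1]+sn*row[2],sn*row[1]-c*row[2],-row[0]])
            yaw-=dr
            dp.append([float(f"{v:g}") for v in row]);rl.append(dr)
    print("rows",len(dp),"t",round(s["t"],2))
    for i in range(0,len(dp),20):
        a=dp[i:i+20];print(json.dumps({"delta_pos":a,"roll":rl[i:i+20],"jaw":[jaw]*len(a)}).replace(".0,",",").replace(".0]","]"))
def st():
    s=sense();R=np.array(s["tcp_rot"]);print("t",round(s["t"],2),"pos",np.round(s["eef_pos"],4),"yaw",round(np.arctan2(R[1,1],R[0,1]),4),"w",round(s["grip_width"],4),"F",np.round(s["ft_force"],1),"q",np.round(s["joint_pos"],2))
E
python3 -c "
from plan import *
plan([(.30,-.42,.30,-.7),(.5,-.15,.38,0.0)],1)"
```

```text
rows 16 t 2.35
{"delta_pos": [[-16, -21, -20], [-17, -18, -22], [-16, -17, -23], [-17, -15, -25], [-16, -14, -25], [-17, -10, -27], [-8, -2, -34], [-8, 0, -33], [-8, 3, -34], [-8, 4, -33], [-8, 8, -33], [-8, 9, -32], [-8, 12, -31], [-8, 14, -31], [-8, 16, -30], [-8, 18, -28]], "roll": [-0.081, -0.081, -0.081, -0.082, -0.081, -0.081, -0.07, -0.07, -0.07, -0.07, -0.07, -0.07, -0.07, -0.07, -0.07, -0.07], "jaw": [1, 1, 1, 1, 1, 1, 1, 1, 1, 1, 1, 1, 1, 1, 1, 1]}
```

Call:
{"op": "drive_tool", "data": {
  "delta_pos": [
    [-16, -21, -20],
    [-17, -18, -22],
    [-16, -17, -23],
    [-17, -15, -25],
    [-16, -14, -25],
    [-17, -10, -27],
    [-8, -2, -34],
    [-8, 0, -33],
    [-8, 3, -34],
    [-8, 4, -33],
    [-8, 8, -33],
    [-8, 9, -32],
    [-8, 12, -31],
    [-8, 14, -31],
    [-8, 16, -30],
    [-8, 18, -28]
  ],
  "roll": [-0.081, -0.081, -0.081, -0.082, -0.081, -0.081, -0.07, -0.07, -0.07, -0.07, -0.07, -0.07, -0.07, -0.07, -0.07, -0.07],
  "jaw": [1, 1, 1, 1, 1, 1, 1, 1, 1, 1, 1, 1, 1, 1, 1, 1]
}}

```text
t: 3.68
eef_pos: [0.4963, -0.1269, 0.3884]
tcp_rot: [[0.003, 0.999, 0.046], [-0.001, 0.046, -0.999], [-1.0, 0.002, 0.001]]
ft_force: [1.0, -0.2, 0.8]
grip_width: 0.0913
```

```bash
cat > look.py <<'E'
from plan import *
import sys,pickle
def look(tag,qs):
    d=optics.get_image("wrist");d=optics.get_image("wrist");im=d["image"][:,:,::-1].copy()
    out={"d":d}
    for q in qs:
        r=regions_of(q,"wrist")
        if not r: print(q,"none");continue
        r=r[0];out[q]=r;
        cs,_=cv2.findContours(r["region"].astype(np.uint8),0,2);cv2.drawContours(im,cs,-1,(0,255,0),1)
        print(q,round(r["confidence"],2),np.round(r["rect"]).tolist())
    cv2.imwrite(f"pics/{tag}.png",im);cv2.imwrite(f"pics/{tag}_raw.png",d["image"][:,:,::-1]);pickle.dump(out,open(f"{tag}.pkl","wb"));st()
ALL=["weight_center","short_caul_center","stool_leg_center","long_caul_center","rubber_pad","blue_cradle","drying_stand","yellow_cradle","glue_pot"]
E
python3 -c "
from look import *
look('v1',ALL)
plan([(.5,.1,.39,0.0)],1)"
```

```text
weight_center 0.86 [336.0, 71.0, 39.0, 42.0]
short_caul_center 0.94 [322.0, 56.0, 51.0, 76.0]
stool_leg_center 0.51 [328.0, 39.0, 35.0, 94.0]
long_caul_center 0.61 [312.0, 41.0, 59.0, 103.0]
rubber_pad 0.86 [215.0, 196.0, 41.0, 41.0]
blue_cradle 0.97 [220.0, 34.0, 48.0, 90.0]
drying_stand none
yellow_cradle none
glue_pot 0.69 [302.0, 201.0, 30.0, 39.0]
t 4.23 pos [ 0.4953 -0.1294  0.3877] yaw 0.0408 w 0.091 F [-0.9  0.2  0.2] q [-0.37  0.2   1.3   0.    1.64 -0.41]
rows 7 t 4.23
{"delta_pos": [[-0, 2, -33], [-1, 2, -32], [0, 1, -33], [-0, 2, -33], [-1, 1, -33], [0, 1, -32], [-0, 1, -33]], "roll": [0.006, 0.006, 0.005, 0.006, 0.006, 0.006, 0.006], "jaw": [1, 1, 1, 1, 1, 1, 1]}
```

View pics/v1.png

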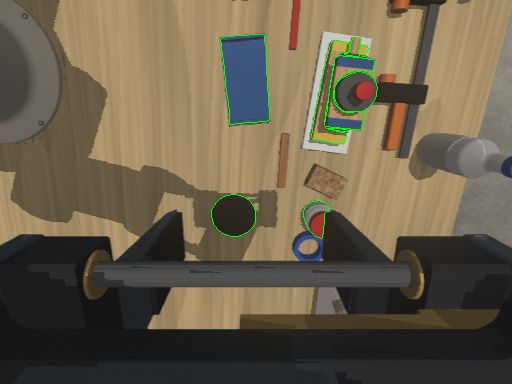

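The wrist view shows the pad at (235,215), the blue cradle at (245,80) and the knob at (365,91) on the stack, and the network outlines fit. Moving for a second view.

Call:
{"op": "drive_tool", "data": {
  "delta_pos": [
    [0, 2, -33],
    [-1, 2, -33],
    [0, 2, -33],
    [0, 2, -33],
    [-1, 2, -33],
    [0, 1, -33],
    [0, 1, -33],
    [0, 0, 0]
  ],
  "roll": [0.006, 0.006, 0.005, 0.006, 0.006, 0.006, 0.006, 0],
  "jaw": [1, 1, 1, 1, 1, 1, 1, 1]
}}

```text
t: 4.9
eef_pos: [0.5023, 0.1057, 0.3888]
tcp_rot: [[0.001, 1.0, -0.017], [-0.0, -0.017, -1.0], [-1.0, 0.001, 0.0]]
ft_force: [0.5, 0.0, -1.1]
grip_width: 0.0912
```

```bash
python3 -c "
from look import *
look('v2',ALL)"
```

```text
weight_center 0.83 [322.0, 202.0, 36.0, 24.0]
short_caul_center 0.64 [317.0, 186.0, 36.0, 61.0]
stool_leg_center 0.8 [321.0, 166.0, 27.0, 22.0]
long_caul_center 0.89 [304.0, 162.0, 45.0, 86.0]
rubber_pad 0.95 [220.0, 291.0, 39.0, 34.0]
blue_cradle 0.64 [218.0, 159.0, 49.0, 74.0]
drying_stand 0.72 [322.0, 168.0, 26.0, 20.0]
yellow_cradle 0.82 [208.0, 2.0, 59.0, 129.0]
glue_pot 0.72 [303.0, 288.0, 32.0, 26.0]
t 5.45 pos [0.5026 0.101  0.3889] yaw -0.0198 w 0.0913 F [ 0.3  0.1 -0.7] q [ 0.08  0.2   1.3  -0.    1.65  0.1 ]
```

View pics/v2.png

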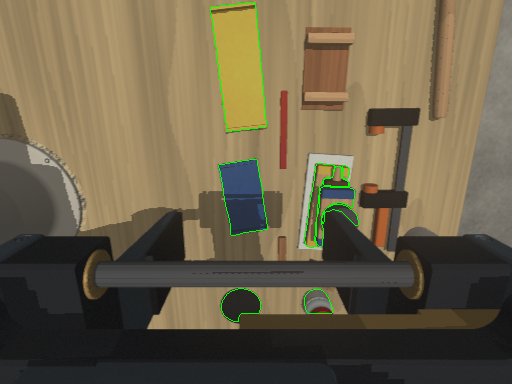

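The second view shows the yellow cradle at (239,67), the stand at (327,68) and the blue cradle at (242,197). Measuring now.

```bash
cat > meas.py <<'E'
from look import *
top=optics.get_image("top")
v1=pickle.load(open("v1.pkl","rb"));v2=pickle.load(open("v2.pkl","rb"))
tp={q:regions_of(q,"top") for q in ["rubber_pad","blue_cradle","drying_stand","yellow_cradle","glue_pot"]}
def M(m):
    mo=cv2.moments(m.astype(np.uint8),True);return mo["m10"]/mo["m00"],mo["m01"]/mo["m00"]
def rect(d,m,z):
    cs,_=cv2.findContours(m.astype(np.uint8),0,2);c=max(cs,key=cv2.contourArea).reshape(-1,2)
    W=np.array([plane(d,*p,z)[:2] for p in c],np.float32)
    r=cv2.minAreaRect(W);b=cv2.boxPoints(r);e=[b[1]-b[0],b[2]-b[1]];L=max(e,key=np.linalg.norm)
    return np.round(r[0],4),np.round(sorted(r[1]),4),round(float(np.degrees(np.arctan2(L[1],L[0])))%180,2)
for q in tp:
    print(q)
    vs=[("v1",v1["d"],v1.get(q)),("v2",v2["d"],v2.get(q)),("top",top,tp[q][0] if tp[q] else None)]
    rs=[]
    for n,d,r in vs:
        if r is None: continue
        u=M(r["region"]);rs.append(ray(d,*u));print("  ",n,rect(d,r["region"],.006 if q!="drying_stand" else .03),np.round(plane(d,*u,.006)[:2],4))
    if len(rs)>1: print("  tri all",np.round(tri(rs),4), "v1/top" ,np.round(tri([rs[0],rs[-1]]),4))
# red knob
def red(im):
    h=cv2.cvtColor(im,cv2.COLOR_RGB2HSV);return (((h[...,0]<6)|(h[...,0]>172))&(h[...,1]>150)&(h[...,2]>60)).astype(np.uint8)
kr=[]
for n,d,box in [("v1",v1["d"],(330,65,390,120)),("top",top,(245,150,275,180))]:
    m=red(d["image"]);x0,y0,x1,y1=box;k=np.zeros_like(m);k[y0:y1,x0:x1]=m[y0:y1,x0:x1];print(n,k.sum(),M(k),np.round(plane(d,*M(k),.147),4));kr.append(ray(d,*M(k)))
print("knob tri",tri(kr))
E
python3 meas.py
```

```text
rubber_pad
   v1 (array([ 0.4663, -0.2635]), array([0.0941, 0.0956]), 93.04) [ 0.467  -0.2625]
   v2 (array([ 0.4649, -0.2575]), array([0.0832, 0.0953]), 24.54) [ 0.4659 -0.2565]
   top (array([ 0.466 , -0.2633]), array([0.0929, 0.0944]), 0.74) [ 0.4657 -0.2633]
  tri all [ 0.4656 -0.2667 -0.0069] v1/top [ 0.4661 -0.2651 -0.0012]
blue_cradle
   v1 (array([0.4819, 0.0076]), array([0.0821, 0.1549]), 98.21) [0.4807 0.0119]
   v2 (array([0.4814, 0.0032]), array([0.0831, 0.1606]), 97.24) [0.4808 0.0078]
   top (array([ 0.4834, -0.0091]), array([0.0827, 0.1279]), 97.46) [ 0.4818 -0.016 ]
  tri all [4.81e-01 6.00e-04 4.00e-04] v1/top [ 0.4842 -0.0108  0.2321]
drying_stand
   v2 (array([0.665 , 0.0533]), array([0.0402, 0.0502]), 179.03) [0.6721 0.0419]
   top (array([0.6758, 0.3006]), array([0.0068, 0.0214]), 99.39) [0.6796 0.3069]
  tri all [0.5623 0.1713 0.4988] v1/top [0.5623 0.1713 0.4988]
yellow_cradle
   v2 (array([0.4808, 0.2519]), array([0.0816, 0.2161]), 94.99) [0.4803 0.2603]
   top (array([ 0.6685, -0.0114]), array([0.0627, 0.0654]), 154.43) [ 0.6681 -0.0115]
  tri all [0.5028 0.0497 1.2565] v1/top [0.5028 0.0497 1.2565]
glue_pot
   v1 (array([ 0.6401, -0.2611]), array([0.0558, 0.0843]), 82.11) [ 0.6426 -0.2576]
   v2 (array([ 0.6502, -0.2528]), array([0.0661, 0.0686]), 179.02) [ 0.6478 -0.2558]
   top (array([ 0.6472, -0.2565]), array([0.0608, 0.0727]), 135.4) [ 0.6463 -0.2568]
  tri all [ 0.6464 -0.2584  0.0023] v1/top [ 0.6463 -0.2599 -0.0031]
v1 262 (364.05725190839695, 90.27862595419847) [ 0.6528 -0.0094  0.147 ]
top 116 (257.2844827586207, 160.56896551724137) [ 0.6518 -0.0101  0.147 ]
knob tri [ 0.65088255 -0.00994623  0.15239619]
```

Run:
```python
import cv2
a=cv2.imread("pics/v1_raw.png")[25:155,200:400];cv2.imwrite("pics/v1z.png",cv2.resize(a,None,fx=4,fy=4,interpolation=2)[:600])
b=cv2.imread("pics/v2_raw.png")[0:125,200:380];cv2.imwrite("pics/v2z.png",cv2.resize(b,None,fx=4,fy=4,interpolation=2))
```

```text
(no output)
```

View pics/v1z.png

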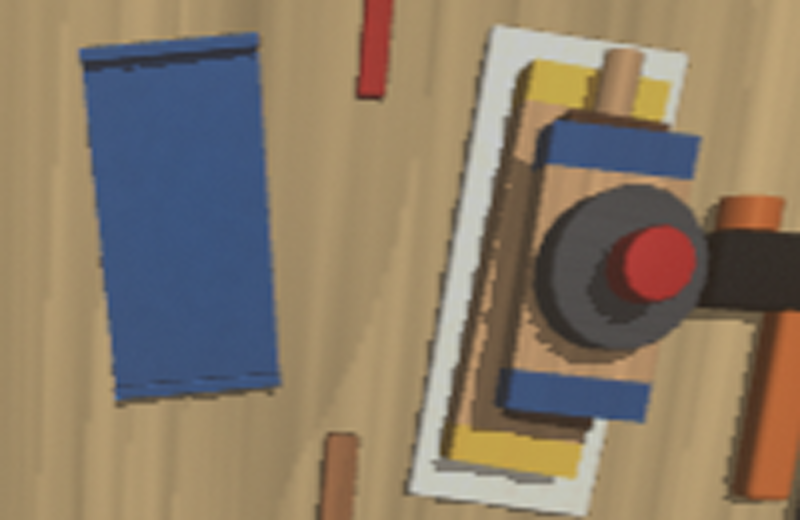

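View pics/v2z.png

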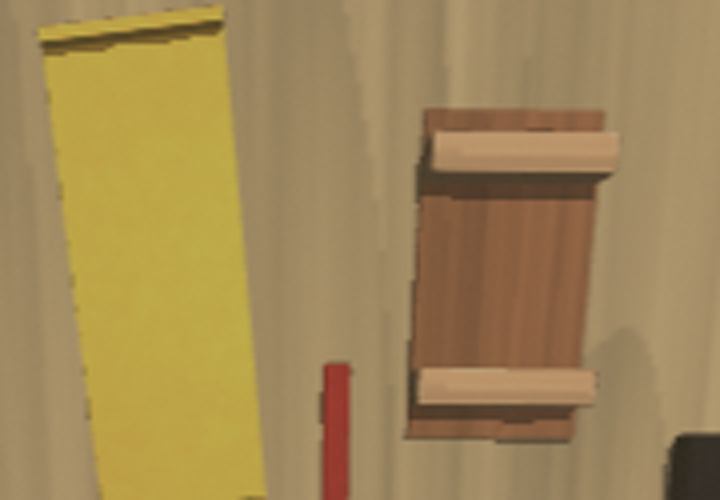

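Knob: (0.652, -0.010) with z≈0.15 from two views, agreeing with the text's stack height. Going for it.

```bash
python3 -c "
from plan import *
plan([(.652,-.010,.20,0.0),(.652,-.010,.150,0,25),(.652,-.01,.134,0,10)],0.1)"
```

```text
rows 11 t 5.75
{"delta_pos": [[27, 22, 16], [27, 21, 15], [27, 22, 16], [27, 21, 15], [27, 22, 16], [27, 21, 16], [27, 22, 16], [25, -0, -0], [25, -0, -0], [8, -0, -0], [8, -0, -0]], "roll": [-0.003, -0.002, -0.003, -0.003, -0.003, -0.002, -0.003, 0, 0, 0, 0], "jaw": [0.1, 0.1, 0.1, 0.1, 0.1, 0.1, 0.1, 0.1, 0.1, 0.1, 0.1]}
```

Call:
{"op": "drive_tool", "data": {
  "delta_pos": [
    [27, 22, 16],
    [27, 21, 15],
    [27, 22, 16],
    [27, 21, 15],
    [27, 22, 16],
    [27, 21, 16],
    [27, 22, 16],
    [0, 0, 0],
    [0, 0, 0]
  ],
  "roll": [-0.003, -0.002, -0.003, -0.003, -0.003, -0.002, -0.003, 0, 0],
  "jaw": [0.1, 0.1, 0.1, 0.1, 0.1, 0.1, 0.1, 0.1, 0.1]
}}

```text
t: 6.5
eef_pos: [0.6617, -0.0143, 0.1942]
tcp_rot: [[0.009, 1.0, 0.004], [-0.0, 0.004, -1.0], [-1.0, 0.009, 0.0]]
ft_force: [-0.0, 0.2, 0.4]
grip_width: 0.0502
```

```bash
python3 -c "
from look import *
look('v3',['weight_center'])
plan([(.652,-.010,.150,0,25),(.652,-.01,.134,0,10)],0.1)"
```

```text
weight_center 0.84 [215.0, 155.0, 56.0, 69.0]
t 6.65 pos [ 0.6614 -0.0134  0.1962] yaw 0.0053 w 0.0501 F [0.3 0.  0.1] q [-0.11  0.54  1.27  0.    1.32 -0.12]
rows 4 t 6.65
{"delta_pos": [[23, -5, -2], [23, -4, -1], [8, -0, -0], [8, -0, -0]], "roll": [0.003, 0.002, 0, 0], "jaw": [0.1, 0.1, 0.1, 0.1]}
```

View pics/v3.png

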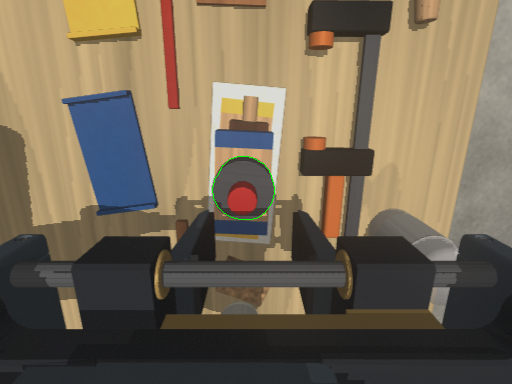

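```bash
python3 -c "
from look import *
d=pickle.load(open('v3.pkl','rb'))['d'];h=cv2.cvtColor(d['image'],cv2.COLOR_RGB2HSV)
m=(((h[...,0]<6)|(h[...,0]>172))&(h[...,1]>150)&(h[...,2]>60)).astype(np.uint8);m[:, :215]=0;m[:,275:]=0;m[:150]=0;m[230:]=0
mo=cv2.moments(m,True);u=mo['m10']/mo['m00'],mo['m01']/mo['m00'];print(u,m.sum(),plane(d,*u,.148))"
```

```text
(241.9373368146214, 198.31853785900782) 766 [ 0.65273315 -0.00811401  0.148     ]
```

Call:
{"op": "drive_tool", "data": {
  "delta_pos": [
    [23, -5, -2],
    [20, -4, -1],
    [8, 0, 0],
    [8, 0, 0],
    [0, 0, 0]
  ],
  "roll": [0.003, 0.002, 0, 0, 0],
  "jaw": [0.1, 0.1, 0.1, 0.1, 0.1]
}}

```text
t: 7.07
eef_pos: [0.6548, -0.0077, 0.1434]
tcp_rot: [[0.023, 1.0, 0.003], [-0.001, 0.003, -1.0], [-1.0, 0.023, 0.001]]
ft_force: [0.5, 0.1, -0.4]
grip_width: 0.0501
```

Call:
{"op": "drive_tool", "data": {
  "delta_pos": [
    [0, -2, 0],
    [0, 0, 0]
  ],
  "roll": [0, 0],
  "jaw": [0.1, 0.1]
}}

```text
t: 7.23
eef_pos: [0.6535, -0.0073, 0.1453]
tcp_rot: [[0.025, 1.0, 0.004], [-0.002, 0.004, -1.0], [-1.0, 0.025, 0.002]]
ft_force: [-0.4, 0.5, -0.7]
grip_width: 0.0502
```

```bash
python3 -c "
from plan import *
st();print(np.round(sense()['tcp_rot'],4))"
```

```text
t 7.23 pos [ 0.6535 -0.0073  0.1453] yaw 0.004 w 0.0502 F [-0.4  0.5 -0.7] q [-0.1   0.57  1.36  0.    1.18 -0.11]
[[ 0.0251  0.9997  0.004 ]
 [-0.0015  0.004  -1.    ]
 [-0.9997  0.0251  0.0016]]
```

Call:
{"op": "drive_tool", "data": {
  "delta_pos": [
    [7, -1, 1],
    [4, 0, 0],
    [0, 0, 0]
  ],
  "roll": [0, 0, 0],
  "jaw": [0.1, 0.1, 0.1]
}}

```text
t: 7.48
eef_pos: [0.6541, -0.0085, 0.1357]
tcp_rot: [[0.029, 1.0, 0.004], [-0.002, 0.004, -1.0], [-1.0, 0.029, 0.002]]
ft_force: [-0.1, 0.5, -0.1]
grip_width: 0.05
```

Call:
{"op": "drive_tool", "data": {
  "delta_pos": [
    [0, 0, 0],
    [0, 0, 0],
    [0, 0, 0],
    [0, 0, 0],
    [0, 0, 0]
  ],
  "roll": [0, 0, 0, 0, 0],
  "jaw": [-1, -1, -1, -1, -1],
  "squeeze": 45
}}

```text
t: 7.9
eef_pos: [0.6543, -0.0089, 0.136]
tcp_rot: [[0.029, 1.0, 0.004], [-0.002, 0.004, -1.0], [-1.0, 0.029, 0.002]]
ft_force: [-0.2, -3.9, 34.3]
grip_width: 0.02
```

```bash
python3 -c "
from look import *
look('v4',['weight_center'])
d=optics.get_image('side')['image'][:,:,::-1][110:230,180:300];cv2.imwrite('pics/s4.png',cv2.resize(d,None,fx=5,fy=5,interpolation=2))"
```

```text
weight_center 0.65 [219.0, 174.0, 73.0, 81.0]
t 8.05 pos [ 0.6567 -0.0094  0.1383] yaw 0.0039 w 0.0097 F [-1.7 -3.4 25. ] q [-0.11  0.58  1.37  0.    1.16 -0.11]
```

View pics/v4.png

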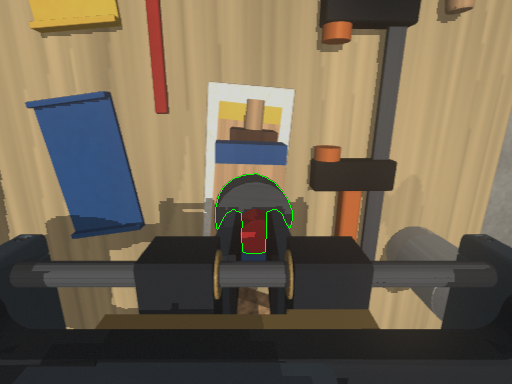

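View pics/s4.png

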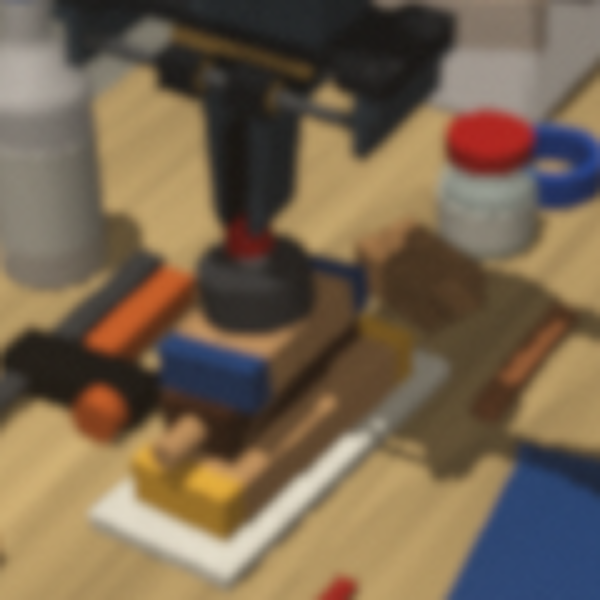

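Call:
{"op": "drive_tool", "data": {
  "delta_pos": [
    [0, 0, 0],
    [0, 0, 0],
    [0, 0, 0],
    [-20, 0, 0],
    [-30, 0, 0],
    [-10, 0, 0],
    [0, 0, 0]
  ],
  "roll": [0, 0, 0, 0, 0, 0, 0],
  "jaw": [0.3, 0.3, 0.3, 0.3, 0.3, 0.3, 0.3]
}}

```text
t: 8.68
eef_pos: [0.6542, -0.0092, 0.2002]
tcp_rot: [[0.034, 0.999, 0.004], [-0.003, 0.004, -1.0], [-0.999, 0.034, 0.003]]
ft_force: [0.0, -0.4, -0.5]
grip_width: 0.0532
```

```bash
python3 -c "
from look import *
print(arm.tcp_to_tips,[a for a in dir(arm) if a[0]!='_'])
look('v5',['weight_center'])
print(np.round(sense()['tcp_rot'],3))
d=optics.get_image('side')['image'][:,:,::-1][110:230,180:300];cv2.imwrite('pics/s5.png',cv2.resize(d,None,fx=5,fy=5,interpolation=2))"
```

```text
0.011 ['PlanningError', 'tcp_to_tips']
weight_center 0.98 [218.0, 159.0, 61.0, 62.0]
t 8.83 pos [ 0.6532 -0.0092  0.1975] yaw 0.0038 w 0.059 F [-0.1 -0.3 -0.6] q [-0.11  0.52  1.31  0.    1.28 -0.11]
[[ 0.031  1.     0.004]
 [-0.003  0.004 -1.   ]
 [-1.     0.031  0.003]]
```

View pics/v5.png

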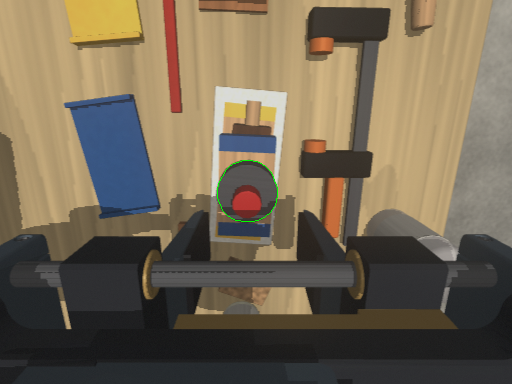

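View pics/s5.png

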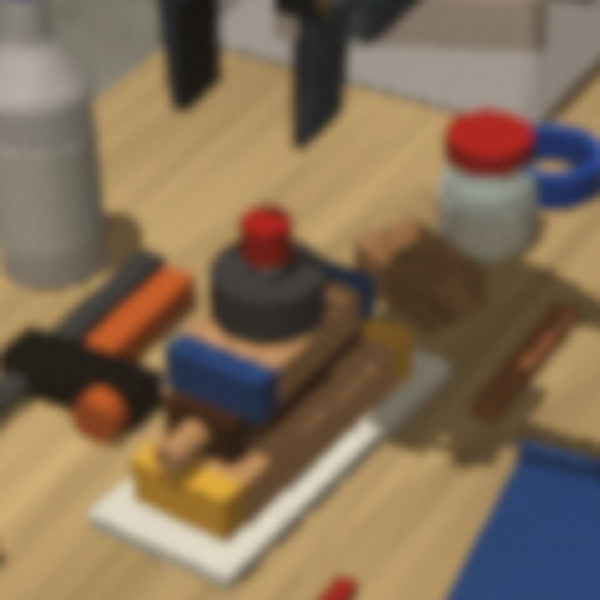

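```bash
python3 -c "
from look import *
d=pickle.load(open('v5.pkl','rb'))['d'];h=cv2.cvtColor(d['image'],cv2.COLOR_RGB2HSV)
m=(((h[...,0]<6)|(h[...,0]>172))&(h[...,1]>150)&(h[...,2]>60)).astype(np.uint8);m[:, :215]=0;m[:,275:]=0;m[:150]=0;m[230:]=0
mo=cv2.moments(m,True);u=mo['m10']/mo['m00'],mo['m01']/mo['m00'];print(u,m.sum(),plane(d,*u,.148))
ys,xs=np.where(m);print(xs.min(),xs.max(),ys.min(),ys.max())
s=sense();R=np.array(s['tcp_rot']);p=np.array(s['eef_pos'])
im=d['image'][:,:,::-1].copy()
for tx in (.011,-.02):
  for ty in (-.03,.03):
    for tz in (-.016,0,.016):
      q=proj(d,p+R@np.array([tx,ty,tz]))[0];print(tx,ty,tz,q.round());cv2.circle(im,(int(q[0]),int(q[1])),2,(0,255,0) if tx>0 else (255,0,255),-1)
c=plane(d,*u,.148)
for z,rad,col in((.150,13,(255,255,0)),(.120,30,(255,255,0)),(.092,30,(0,255,255))):
  a=np.linspace(0,6.28,40)
  pts=proj(d,np.c_[c[0]+rad/1e3*np.cos(a),c[1]+rad/1e3*np.sin(a),0*a+z]);cv2.polylines(im,[pts.astype(np.int32)],True,col,1)
im=im[130:300,150:350];cv2.imwrite('pics/v5o.png',cv2.resize(im,None,fx=3.5,fy=3.5,interpolation=2))
"
```

```text
(246.5918079096045, 201.87570621468927) 708 [ 0.65080601 -0.00820028  0.148     ]
232 260 186 217
0.011 -0.03 -0.016 [209. 199.]
0.011 -0.03 0 [210. 219.]
0.011 -0.03 0.016 [211. 239.]
0.011 0.03 -0.016 [292. 199.]
0.011 0.03 0 [291. 219.]
0.011 0.03 0.016 [290. 239.]
-0.02 -0.03 -0.016 [202. 214.]
-0.02 -0.03 0 [203. 237.]
-0.02 -0.03 0.016 [205. 260.]
-0.02 0.03 -0.016 [298. 214.]
-0.02 0.03 0 [297. 237.]
-0.02 0.03 0.016 [296. 260.]
```

View pics/v5o.png

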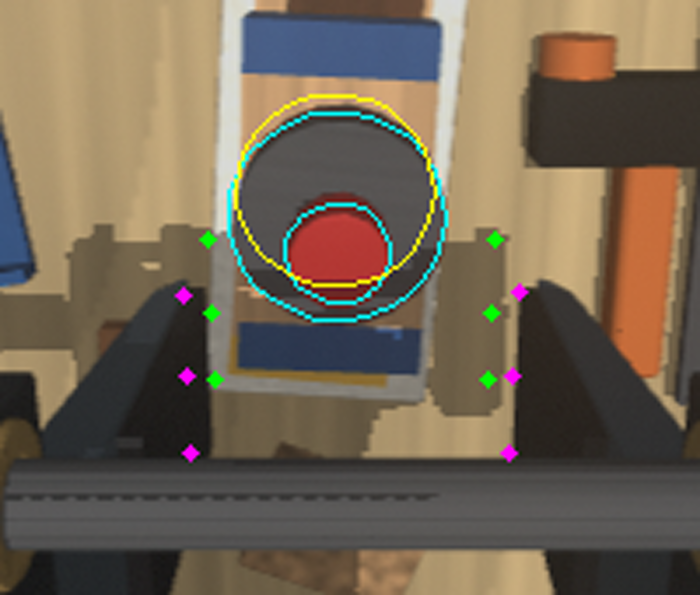

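Run:
```python
from look import *
ds=optics.get_image("side");dt=optics.get_image("top")
s=sense();R=np.array(s['tcp_rot']);p=np.array(s['eef_pos']);st()
im=ds["image"][:,:,::-1].copy();
S=5;x0,y0=180,100
big=cv2.resize(im[y0:y0+120,x0:x0+130],None,fx=S,fy=S,interpolation=cv2.INTER_CUBIC)
def dot(P,c): 
    q=proj(ds,P)[0];cv2.circle(big,(int((q[0]-x0+.5)*S),int((q[1]-y0+.5)*S)),4,c,-1)
w=s["grip_width"]/2
for ty in(-w,w):
  for tz in(-.016,.016): dot(p+R@np.array([.011,ty,tz]),(0,255,0))
for z in(.15,.128,.12,.092): dot(np.array([.652,-.009,z]),(255,255,0))
cv2.imwrite("pics/s6.png",big)
im=dt["image"][:,:,::-1].copy();x0,y0=200,130;big=cv2.resize(im[y0:y0+75,x0:x0+110],None,fx=7,fy=7,interpolation=cv2.INTER_CUBIC);cv2.imwrite("pics/t6.png",big)
```

```text
t 8.98 pos [ 0.653  -0.0092  0.1971] yaw 0.0037 w 0.0592 F [ 0.  -0.3  0.3] q [-0.11  0.52  1.31  0.    1.28 -0.11]
```

View pics/s6.png

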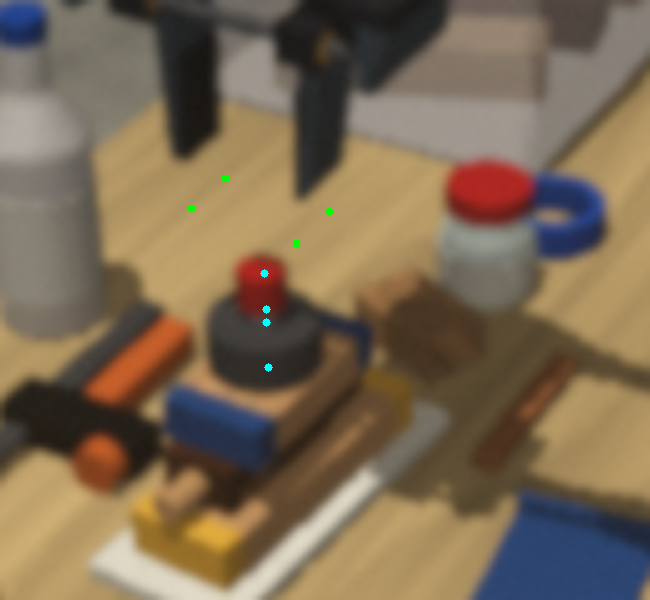

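View pics/t6.png

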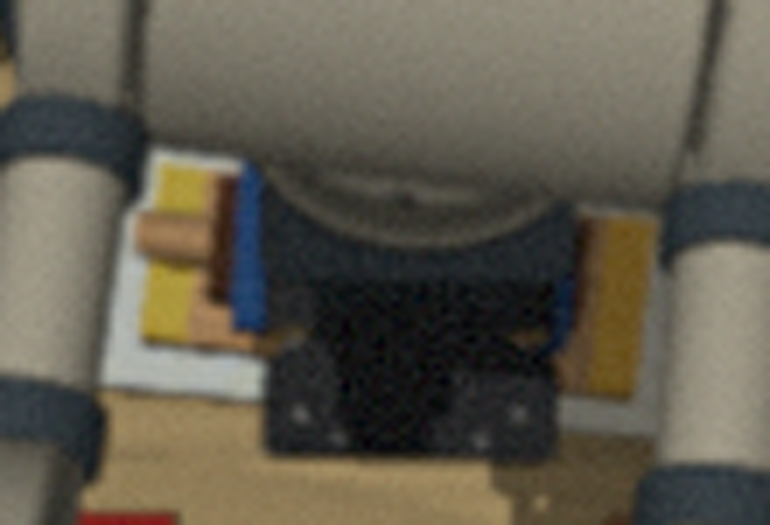

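Run:
```python
from look import *
exec(open("meas.py").read().split("for q in tp")[0].split("tp={")[0]); 
def M(m):
    mo=cv2.moments(m.astype(np.uint8),True);return mo["m10"]/mo["m00"],mo["m01"]/mo["m00"]
def rect(d,m,z):
    cs,_=cv2.findContours(m.astype(np.uint8),0,2);c=max(cs,key=cv2.contourArea).reshape(-1,2)
    W=np.array([plane(d,*p,z)[:2] for p in c],np.float32)
    r=cv2.minAreaRect(W);return np.round(r[0],4),np.round(sorted(r[1]),4)
for n in ["v1","v2","v3","v4","v5"]:
    d=pickle.load(open(n+".pkl","rb"))["d"];h=cv2.cvtColor(d["image"],cv2.COLOR_RGB2HSV)
    m=(abs(h[...,0].astype(int)-110)<12)&(h[...,1]>110);m[240:]=0;m[:,270:]=0
    if n in("v3","v4","v5"): m[:,170:]=0
    k,lab,stt,_=cv2.connectedComponentsWithStats(m.astype(np.uint8));i=1+np.argmax(stt[1:,4])
    print(n,rect(d,lab==i,.006),stt[i].tolist())
    E_=np.array(d["extrinsics"]);print("   cam",(-E_[:3,:3].T@E_[:3,3]).round(3))
```

```text
v1 (array([0.4808, 0.0029]), array([0.0775, 0.1445])) [221, 39, 48, 86, 3352]
   cam [ 0.495 -0.044  0.574]
v2 (array([0.4745, 0.0439]), array([0.0715, 0.0778])) [218, 160, 44, 34, 1156]
   cam [0.504 0.183 0.573]
v3 (array([0.4784, 0.0014]), array([0.0855, 0.1483])) [69, 95, 88, 120, 6737]
   cam [0.66  0.065 0.378]
v4 (array([0.4785, 0.0008]), array([0.0868, 0.1489])) [35, 98, 108, 141, 9554]
   cam [0.65  0.07  0.321]
v5 (array([0.4796, 0.001 ]), array([0.0848, 0.1476])) [71, 101, 88, 117, 6719]
   cam [0.649 0.07  0.383]
```

Run:
```python
from look import *
ds=optics.get_image("side");s=sense();R=np.array(s['tcp_rot']);p=np.array(s['eef_pos'])
print(s["grip_width"])
for u,v in [(239.5,138.9),(248.5,131.5),(216.1,131.1),(223.1,125.5)]:
    c,r=ray(ds,u,v);c=R.T@(c-p);r=R.T@r
    for tz in(-.016,0,.016):
        q=c+r*(tz-c[2])/r[2];print((u,v),tz,(q*1000).round(1))
# wrist: inner front tip corners
d=optics.get_image("wrist")
for u,v in[(209.5,211),(297,211)]:
    c,r=ray(d,u,v);c=R.T@(c-p);r=R.T@r
    for tz in(-.016,-.01):
        q=c+r*(tz-c[2])/r[2];print("w",(u,v),tz,(q*1000).round(1))
cv2.imwrite("pics/w7.png",cv2.resize(d["image"][190:300,150:350,::-1],None,fx=4,fy=4,interpolation=2))
```

```text
0.0593440380110354
(239.5, 138.9) -0.016 [-15.2 -31.8 -16. ]
(239.5, 138.9) 0 [ -3.4 -22.5   0. ]
(239.5, 138.9) 0.016 [  8.3 -13.2  16. ]
(248.5, 131.5) -0.016 [-42.9 -55.5 -16. ]
(248.5, 131.5) 0 [-31.7 -46.8  -0. ]
(248.5, 131.5) 0.016 [-20.5 -38.   16. ]
(216.1, 131.1) -0.016 [-16.2  33.1 -16. ]
(216.1, 131.1) 0 [-4.4 43.7  0. ]
(216.1, 131.1) 0.016 [ 7.3 54.4 16. ]
(223.1, 125.5) -0.016 [-37.8  12.8 -16. ]
(223.1, 125.5) 0 [-26.6  23.   -0. ]
(223.1, 125.5) 0.016 [-15.3  33.2  16. ]
w (209.5, 211) -0.016 [-12.1 -27.4 -16. ]
w (209.5, 211) -0.01 [  4.3 -30.1 -10. ]
w (297, 211) -0.016 [-12.1  28.9 -16. ]
w (297, 211) -0.01 [  4.3  31.6 -10. ]
```

View pics/w7.png

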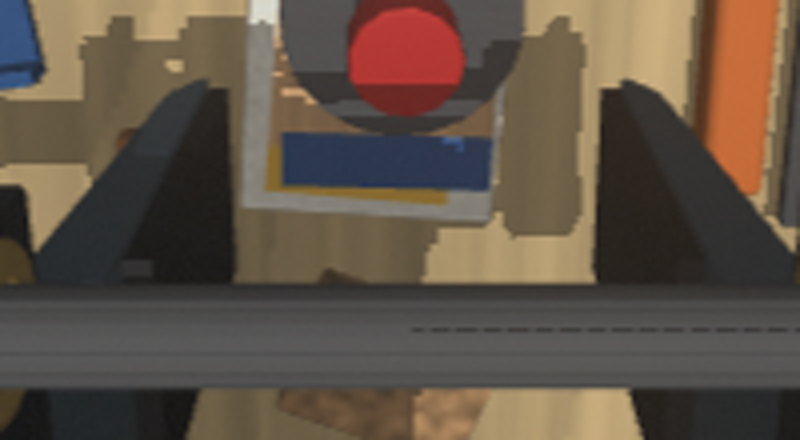

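Finding: in both views the fingertips sit about 13 mm *behind* the reported TCP instead of 11 mm ahead of it. The first grip therefore only caught the knob's top edge and slid off, and the weight stayed standing. I'll go deeper in small steps and watch the force.

Call:
{"op": "drive_tool", "data": {
  "delta_pos": [
    [25, -2, -1],
    [20, 0, 0],
    [8, 0, 0],
    [5, 0, 0],
    [4, 0, 0],
    [3, 0, 0],
    [0, 0, 0]
  ],
  "roll": [0, 0, 0, 0, 0, 0, 0],
  "jaw": [0.2, 0.2, 0.2, 0.2, 0.2, 0.2, 0.2]
}}

```text
t: 9.72
eef_pos: [0.6544, -0.0086, 0.1309]
tcp_rot: [[0.032, 0.999, 0.004], [-0.003, 0.004, -1.0], [-0.999, 0.032, 0.003]]
ft_force: [0.3, 0.4, -0.5]
grip_width: 0.0549
```

Call:
{"op": "drive_tool", "data": {
  "delta_pos": [
    [3, -2, 0],
    [3, -1, 0],
    [0, 0, 0]
  ],
  "roll": [0, 0, 0],
  "jaw": [0.2, 0.2, 0.2]
}}

```text
t: 9.97
eef_pos: [0.6523, -0.0087, 0.1259]
tcp_rot: [[0.035, 0.999, 0.004], [-0.003, 0.004, -1.0], [-0.999, 0.035, 0.003]]
ft_force: [0.0, 0.1, -0.0]
grip_width: 0.0548
```

```bash
cat > sidez.py <<'E'
from look import *
def sidez(tag,x0=180,y0=100,w=130,h=120,S=5):
    d=optics.get_image('side');im=d['image'][:,:,::-1][y0:y0+h,x0:x0+w];cv2.imwrite(f'pics/{tag}.png',cv2.resize(im,None,fx=S,fy=S,interpolation=2));st()
import sys
a=sys.argv
if len(a)>1: sidez(a[1],*[int(v) for v in a[2:]])
E
python3 sidez.py s8
```

```text
t 10.02 pos [ 0.6525 -0.0087  0.1262] yaw 0.0037 w 0.0547 F [ 0.2 -0.4  0. ] q [-0.11  0.59  1.39  0.    1.12 -0.11]
```

View pics/s8.png

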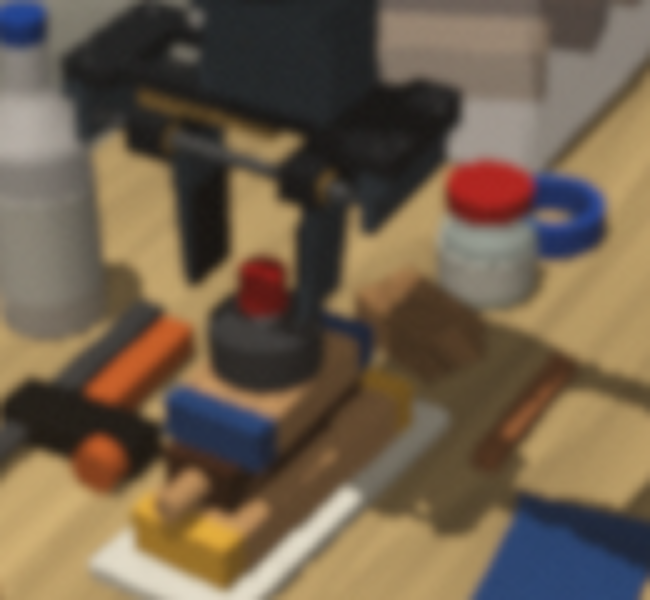

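Now 5 mm below the height where the stated geometry would have made contact, with no force, so the offset is real. Continuing down.

Call:
{"op": "drive_tool", "data": {
  "delta_pos": [
    [4, 0, 0],
    [4, 0, 0],
    [4, -1, 0],
    [0, 0, 0]
  ],
  "roll": [0, 0, 0, 0],
  "jaw": [0.1, 0, -0.1, -0.1]
}}

```text
t: 10.35
eef_pos: [0.6524, -0.0088, 0.1139]
tcp_rot: [[0.037, 0.999, 0.004], [-0.003, 0.004, -1.0], [-0.999, 0.037, 0.004]]
ft_force: [-0.5, -0.6, -0.3]
grip_width: 0.0411
```

```bash
python3 sidez.py s9 200 120 70 70 8; python3 -c "
from look import *
look('v9',[])"
```

```text
t 10.4 pos [ 0.6525 -0.0088  0.1142] yaw 0.0036 w 0.0412 F [-0.1 -0.2  0.3] q [-0.11  0.6   1.41  0.    1.1  -0.11]
t 10.5 pos [ 0.6529 -0.0088  0.1148] yaw 0.0037 w 0.0409 F [-1.4 -1.3 -0.5] q [-0.11  0.6   1.4   0.    1.1  -0.11]
```

View pics/s9.png

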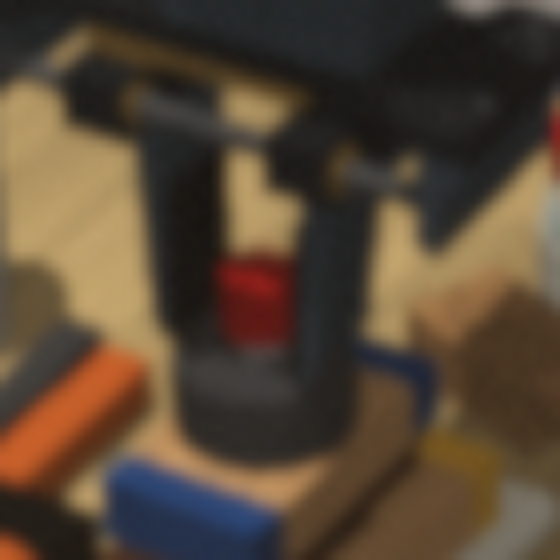

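View pics/v9.png

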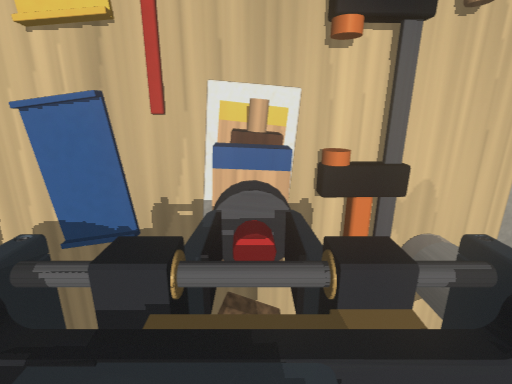

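Fingers now straddle the full knob, tips near the base top. Grip with 40 N.

Call:
{"op": "drive_tool", "data": {
  "delta_pos": [
    [0, 0, 0],
    [0, 0, 0],
    [0, 0, 0],
    [0, 0, 0],
    [0, 0, 0]
  ],
  "roll": [0, 0, 0, 0, 0],
  "jaw": [-1, -1, -1, -1, -1],
  "squeeze": 40
}}

```text
t: 10.92
eef_pos: [0.6529, -0.0089, 0.1152]
tcp_rot: [[0.038, 0.999, 0.004], [-0.004, 0.004, -1.0], [-0.999, 0.038, 0.004]]
ft_force: [0.3, -0.4, -1.2]
grip_width: 0.025
```

Call:
{"op": "drive_tool", "data": {
  "delta_pos": [
    [-4, 0, 0],
    [-6, 0, 0],
    [-10, 0, 0],
    [-20, 0, 0],
    [0, 0, 0]
  ],
  "roll": [0, 0, 0, 0, 0],
  "jaw": [-1, -1, -1, -1, -1]
}}

```text
t: 11.33
eef_pos: [0.6498, -0.0085, 0.1564]
tcp_rot: [[0.033, 0.999, 0.004], [-0.003, 0.004, -1.0], [-0.999, 0.033, 0.003]]
ft_force: [1.5, -0.3, -4.9]
grip_width: 0.0249
```

```bash
python3 -c "
from look import *
st();look('v10',[]);plan([(.466,-.263,.14,0,36)],-1)"
```

```text
t 11.33 pos [ 0.6498 -0.0085  0.1564] yaw 0.0037 w 0.0249 F [ 1.5 -0.3 -4.9] q [-0.11  0.55  1.37  0.    1.19 -0.11]
t 11.43 pos [ 0.6483 -0.0084  0.1531] yaw 0.0036 w 0.0254 F [-0.2  0.  -6.5] q [-0.11  0.56  1.37  0.    1.18 -0.11]
rows 9 t 11.43
{"delta_pos": [[1, -20, 28], [2, -21, 28], [1, -20, 29], [2, -20, 28], [1, -21, 28], [2, -20, 28], [1, -20, 29], [2, -21, 28], [1, -20, 28]], "roll": [0, 0.001, 0, 0.001, -0, 0, 0.001, 0, 0.001], "jaw": [-1, -1, -1, -1, -1, -1, -1, -1, -1]}
```

View pics/v10.png

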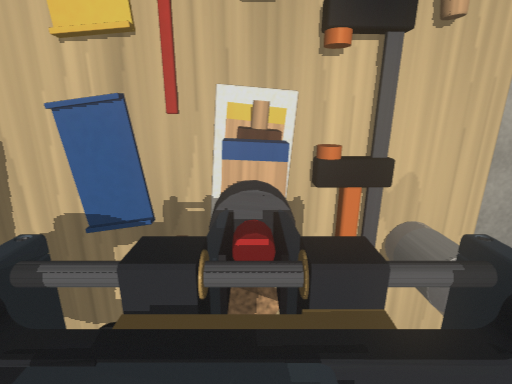

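```bash
python3 - <<'E'
s=open('plan.py').read()
s=s.replace('c,sn=np.cos(yaw),np.sin(yaw)\n            row=np.round([-dw[2],c*dw[0]+sn*dw[1],sn*dw[0]-c*dw[1]],0 if st>6 else 1)','row=np.round(R.T@dw,0 if st>6 else 1)')
s=s.replace('p=p+np.array([c*row[1]+sn*row[2],sn*row[1]-c*row[2],-row[0]])','p=p+R@row')
s=s.replace('yaw-=dr','yaw-=dr;R=R@cv2.Rodrigues(np.array([dr,0,0.]))[0]')
open('plan.py','w').write(s)
E
python3 -c "
from plan import *
plan([(.466,-.263,.13,0,36)],-1)"
```

```text
rows 9 t 11.43
{"delta_pos": [[2, -20, 28], [2, -21, 28], [2, -20, 29], [2, -21, 28], [2, -20, 28], [2, -20, 28], [2, -21, 29], [2, -20, 28], [2, -20, 28]], "roll": [0, 0.001, 0, 0.001, -0, 0, 0.001, 0, 0.001], "jaw": [-1, -1, -1, -1, -1, -1, -1, -1, -1]}
```

Call:
{"op": "drive_tool", "data": {
  "delta_pos": [
    [1, -12, 16],
    [2, -21, 28],
    [2, -20, 29],
    [2, -21, 28],
    [2, -20, 28],
    [2, -20, 28],
    [2, -21, 29],
    [1, -14, 18],
    [0, -8, 12],
    [0, 0, 0],
    [0, 0, 0]
  ],
  "roll": [0, 0, 0, 0, 0, 0, 0, 0, 0, 0, 0],
  "jaw": [-1, -1, -1, -1, -1, -1, -1, -1, -1, -1, -1]
}}

```text
t: 12.35
eef_pos: [0.4815, -0.2308, 0.1249]
tcp_rot: [[0.022, 1.0, 0.006], [0.002, 0.006, -1.0], [-1.0, 0.022, -0.002]]
ft_force: [0.2, 0.3, -6.5]
grip_width: 0.0247
```

```bash
python3 -c "
from look import *
print(np.round(sense()['tcp_rot'],3));look('v11',['rubber_pad','weight_center','blue_cradle','short_caul_center','long_caul_center'])
plan([(.466,-.2637,.06,0,20)],-1)"
```

```text
[[ 0.022  1.     0.006]
 [ 0.002  0.006 -1.   ]
 [-1.     0.022 -0.002]]
rubber_pad 0.67 [195.0, 172.0, 66.0, 64.0]
weight_center 0.85 [211.0, 179.0, 83.0, 84.0]
blue_cradle 0.73 [213.0, 2.0, 92.0, 23.0]
short_caul_center none
long_caul_center 0.89 [388.0, 2.0, 86.0, 52.0]
t 12.7 pos [ 0.4828 -0.2299  0.1256] yaw 0.0087 w 0.0248 F [ 0.4  0.  -6.6] q [-0.57  0.45  1.68  0.02  1.   -0.58]
rows 4 t 12.7
{"delta_pos": [[16, -5, 8], [17, -4, 9], [16, -5, 8], [16, -4, 9]], "roll": [0.002, 0.002, 0.003, 0.002], "jaw": [-1, -1, -1, -1]}
```

View pics/v11.png

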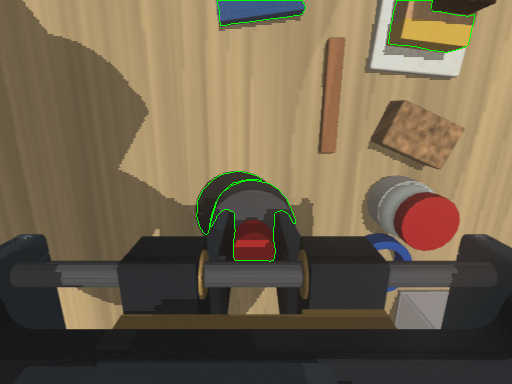

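Call:
{"op": "drive_tool", "data": {
  "delta_pos": [
    [10, -5, 10],
    [12, -6, 12],
    [10, -4, 8],
    [8, -1, 3],
    [0, 0, 0]
  ],
  "roll": [0.002, 0.002, 0.003, 0.002, 0],
  "jaw": [-1, -1, -1, -1, -1]
}}

```text
t: 13.12
eef_pos: [0.4685, -0.264, 0.0827]
tcp_rot: [[0.025, 1.0, 0.002], [0.0, 0.002, -1.0], [-1.0, 0.025, -0.0]]
ft_force: [-1.0, 0.7, -6.2]
grip_width: 0.0251
```

```bash
python3 -c "
from look import *
look('v12',['rubber_pad','weight_center'])
print(np.round(sense()['tcp_rot'],3))
s=sense();print(delta([.466,-.2637,.0292]))
d=pickle.load(open('v12.pkl','rb'))['d'];im=d['image'][:,:,::-1].copy();a=np.linspace(0,6.28,60)
pts=proj(d,np.c_[.466+.048*np.cos(a),-.2637+.048*np.sin(a),0*a+.006]);cv2.polylines(im,[pts.astype(np.int32)],True,(0,255,0),1);cv2.imwrite('pics/v12.png',im)
"; python3 sidez.py s12 260 110 130 100 5
```

```text
rubber_pad 0.87 [201.0, 149.0, 98.0, 70.0]
weight_center 0.77 [212.0, 181.0, 81.0, 84.0]
t 13.32 pos [ 0.4698 -0.2636  0.0847] yaw 0.0038 w 0.025 F [-0.7 -0.8 -5.6] q [-0.63  0.51  1.71  0.02  0.9  -0.65]
[[ 0.027  1.     0.004]
 [-0.001  0.004 -1.   ]
 [-1.     0.027  0.001]]
[ 5.54098715e+01 -5.28191687e+00 -1.54465466e-02]
t 13.37 pos [ 0.4699 -0.2637  0.0849] yaw 0.0039 w 0.0252 F [-0.6 -0.3 -5.3] q [-0.63  0.51  1.71  0.02  0.9  -0.65]
```

View pics/v12.png

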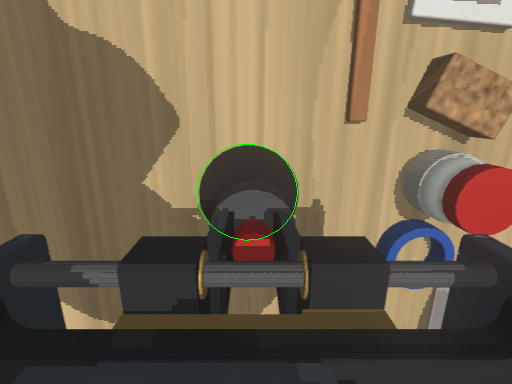

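View pics/s12.png

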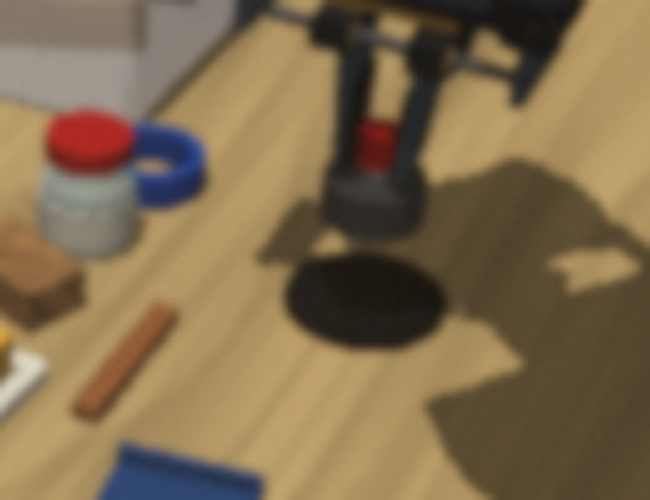

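Call:
{"op": "drive_tool", "data": {
  "delta_pos": [
    [14, -3, 0],
    [14, -2, 0],
    [12, -1, 0],
    [6, 0, 0],
    [3, 0, 0],
    [0, 0, 0]
  ],
  "roll": [0, 0, 0, 0, 0, 0],
  "jaw": [-1, -1, -1, -1, -1, -1]
}}

```text
t: 13.87
eef_pos: [0.4686, -0.2638, 0.0376]
tcp_rot: [[0.033, 0.999, 0.006], [-0.005, 0.007, -1.0], [-0.999, 0.033, 0.005]]
ft_force: [-0.1, 0.1, -5.8]
grip_width: 0.0247
```

Call:
{"op": "drive_tool", "data": {
  "delta_pos": [
    [1, -4, 0],
    [2, -1, 0],
    [2, 0, 0],
    [1.5, 0, 0],
    [0, 0, 0]
  ],
  "roll": [0, 0, 0, 0, 0],
  "jaw": [-1, -1, -1, -1, -1]
}}

```text
t: 14.28
eef_pos: [0.4646, -0.2644, 0.0325]
tcp_rot: [[0.036, 0.999, 0.007], [-0.007, 0.007, -1.0], [-0.999, 0.036, 0.007]]
ft_force: [-0.9, 0.3, -6.8]
grip_width: 0.0247
```

Call:
{"op": "drive_tool", "data": {
  "delta_pos": [
    [2, 0, 0],
    [2, 0, 0],
    [0, 0, 0]
  ],
  "roll": [0, 0, 0],
  "jaw": [-1, -1, -1]
}}

```text
t: 14.53
eef_pos: [0.4654, -0.2648, 0.0292]
tcp_rot: [[0.038, 0.999, 0.007], [-0.008, 0.007, -1.0], [-0.999, 0.038, 0.008]]
ft_force: [-3.3, 0.6, 1.1]
grip_width: 0.0251
```

```bash
python3 sidez.py s13 280 110 100 80 6
```

```text
t 14.58 pos [ 0.4654 -0.2648  0.0292] yaw 0.007 w 0.0252 F [-1.8  1.3  3.1] q [-0.64  0.59  1.77  0.02  0.74 -0.66]
```

View pics/s13.png

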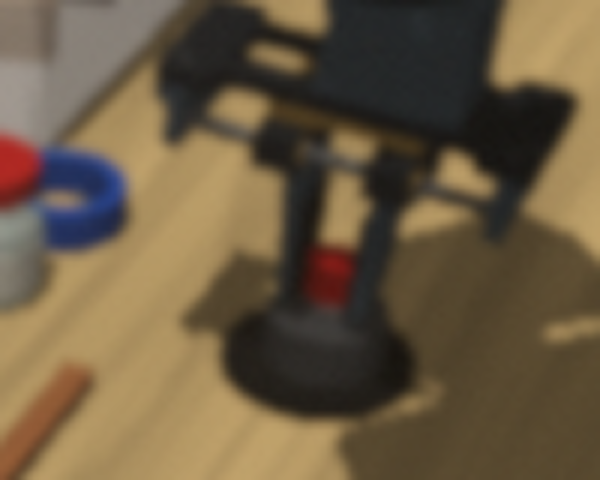

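Call:
{"op": "drive_tool", "data": {
  "delta_pos": [
    [0, 0, 0],
    [0, 0, 0],
    [0, 0, 0],
    [0, 0, 0],
    [-10, 0, 0],
    [-20, 0, 0],
    [-35, 0, 0],
    [-38, 0, 0],
    [-38, 0, 0],
    [-30, 0, 0],
    [0, 0, 0]
  ],
  "roll": [0, 0, 0, 0, 0, 0, 0, 0, 0, 0, 0],
  "jaw": [0, 0.2, 0.2, 0.2, 0.2, 0.2, 0.2, 0.5, 1, 1, 1]
}}

```text
t: 15.5
eef_pos: [0.4583, -0.2632, 0.2111]
tcp_rot: [[0.037, 0.999, 0.006], [-0.008, 0.007, -1.0], [-0.999, 0.037, 0.008]]
ft_force: [0.4, -1.0, 0.7]
grip_width: 0.0783
```

```bash
python3 -c "
from look import *
print(np.round(sense()['tcp_rot'],3))
look('v14',['rubber_pad','weight_center'])
d=pickle.load(open('v14.pkl','rb'))['d'];im=d['image'][:,:,::-1].copy();a=np.linspace(0,6.28,60)
for r,z,c in((.048,.006,(0,255,0)),(.03,.006,(0,255,255)),(.013,.064,(255,255,0))):
  pts=proj(d,np.c_[.466+r*np.cos(a),-.2637+r*np.sin(a),0*a+z]);cv2.polylines(im,[pts.astype(np.int32)],True,c,1)
cv2.imwrite('pics/v14.png',im)"
```

```text
[[ 0.037  0.999  0.006]
 [-0.008  0.007 -1.   ]
 [-0.999  0.037  0.008]]
rubber_pad 0.69 [222.0, 136.0, 68.0, 66.0]
weight_center 0.79 [234.0, 148.0, 42.0, 49.0]
t 15.7 pos [ 0.4559 -0.2614  0.2041] yaw 0.0066 w 0.0908 F [-0.1 -0.4  0. ] q [-0.65  0.34  1.61  0.02  1.17 -0.66]
```

View pics/v14.png

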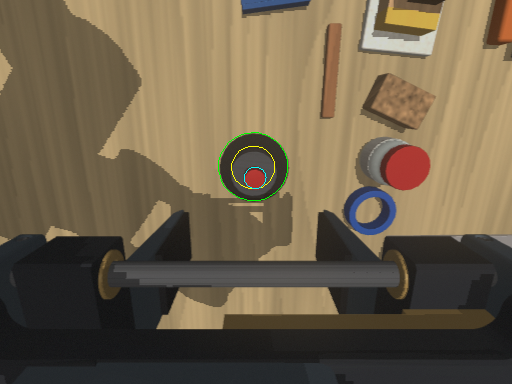

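The weight stands centred on the pad, knob at (254,178) inside the predicted circle. Next: view the stack again for the short caul.

```bash
python3 -c "
from plan import *
plan([(.60,-.06,.25,0.0,36)],1)"
```

```text
rows 7 t 15.7
{"delta_pos": [[-6, 21, -29], [-6, 21, -28], [-6, 21, -29], [-6, 21, -29], [-6, 20, -28], [-6, 21, -29], [-6, 21, -29]], "roll": [0.001, 0.001, 0.001, 0.001, 0.001, 0.001, 0.001], "jaw": [1, 1, 1, 1, 1, 1, 1]}
```

Call:
{"op": "drive_tool", "data": {
  "delta_pos": [
    [-6, 21, -29],
    [-6, 21, -28],
    [-6, 21, -29],
    [-6, 21, -29],
    [-6, 20, -28],
    [-6, 18, -26],
    [-3, 10, -14],
    [0, 0, 0]
  ],
  "roll": [0.001, 0.001, 0.001, 0.001, 0.001, 0.001, 0.001, 0],
  "jaw": [1, 1, 1, 1, 1, 1, 1, 1]
}}

```text
t: 16.37
eef_pos: [0.5857, -0.0686, 0.2344]
tcp_rot: [[0.008, 1.0, -0.006], [0.006, -0.006, -1.0], [-1.0, 0.008, -0.006]]
ft_force: [-0.7, 0.2, -0.2]
grip_width: 0.0913
```

```bash
python3 -c "
from look import *
print(np.round(sense()['tcp_rot'],3))
look('v15',['short_caul_center','long_caul_center','stool_leg_center','blue_cradle'])"
```

```text
[[ 0.008  1.    -0.006]
 [ 0.006 -0.006 -1.   ]
 [-1.     0.008 -0.006]]
short_caul_center 0.77 [280.0, 76.0, 62.0, 101.0]
long_caul_center 0.81 [271.0, 52.0, 66.0, 137.0]
stool_leg_center 0.93 [293.0, 47.0, 39.0, 34.0]
blue_cradle 0.63 [132.0, 50.0, 83.0, 121.0]
t 16.67 pos [ 0.5837 -0.0726  0.2351] yaw -0.0105 w 0.0914 F [0.1 0.5 0.4] q [-0.23  0.41  1.4   0.01  1.33 -0.22]
```

View pics/v15.png

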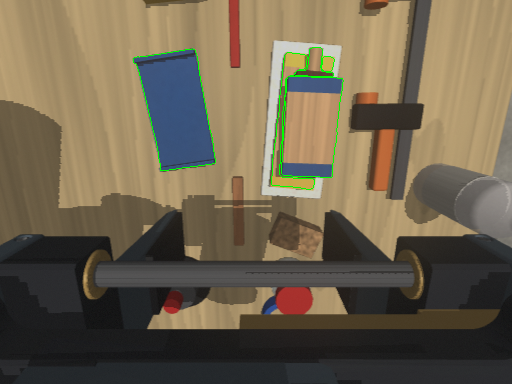

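```bash
cat > fit.py <<'E'
from look import *
from scipy.optimize import minimize
S=4
def sil(d,parts,pose,box):
    x0,y0,x1,y1=box;im=np.zeros(((y1-y0)*S,(x1-x0)*S),np.uint8)
    c,s=np.cos(pose[2]),np.sin(pose[2])
    for (xa,xb,ya,yb,za,zb) in parts:
        P=np.array([[x,y,z] for x in(xa,xb) for y in(ya,yb) for z in(za,zb)])
        W=np.c_[pose[0]+c*P[:,0]-s*P[:,1],pose[1]+s*P[:,0]+c*P[:,1],P[:,2]+(pose[3] if len(pose)>3 else 0)]
        q=(proj(d,W)-[x0,y0]+.5)*S
        h=cv2.convexHull(np.round(q*8).astype(np.int32));cv2.fillConvexPoly(im,h,1,shift=3)
    return im
def fit(views,parts,p0,free=3):
    """views: (d,mask)"""
    V=[]
    for d,m in views:
        ys,xs=np.where(m);b=(max(xs.min()-12,0),max(ys.min()-12,0),min(xs.max()+13,512),min(ys.max()+13,384))
        t=cv2.resize(m[b[1]:b[3],b[0]:b[2]].astype(np.uint8),None,fx=S,fy=S,interpolation=0);V.append((d,b,t))
    sc=np.array([.01,.01,.1,.01])[:free]
    def f(p):
        q=np.array(p0[:free])+p*sc;q=np.r_[q,p0[free:]]
        return sum((sil(d,parts,q,b)!=t).sum()/t.sum() for d,b,t in V)
    best=None
    for st_ in (1,.3,.1):
        x0=np.zeros(free) if best is None else best.x
        best=minimize(f,x0,method="Nelder-Mead",options=dict(initial_simplex=np.vstack([x0]+[x0+st_*e for e in np.eye(free)]),xatol=1e-3,fatol=1e-5))
    return np.r_[np.array(p0[:free])+best.x*sc,p0[free:]],best.fun/len(V)
def box(l,w,h): return (-l/2,l/2,-w/2,w/2,0,h)
CAULS=[box(.110,.058,.024)];CAULL=[box(.170,.060,.028)]
def crad(L): return [box(L,.08,.006),(-L/2,-L/2+.006,-.04,.04,0,.016),(L/2-.006,L/2,-.04,.04,0,.016)]
STAND=[box(.14,.08,.006),(-.056,-.040,-.04,.04,0,.03),(.040,.056,-.04,.04,0,.03)]
def ov(tag,d,parts_pose):
    im=d["image"][:,:,::-1].copy();im=cv2.resize(im,None,fx=1.5,fy=1.5,interpolation=2)
    for parts,pose in parts_pose:
        c,s=np.cos(pose[2]),np.sin(pose[2])
        for (xa,xb,ya,yb,za,zb) in parts:
            for z in(za,zb):
                P=np.array([[xa,ya],[xb,ya],[xb,yb],[xa,yb]]);W=np.c_[pose[0]+c*P[:,0]-s*P[:,1],pose[1]+s*P[:,0]+c*P[:,1],0*P[:,0]+z+(pose[3] if len(pose)>3 else 0)]
                cv2.polylines(im,[np.round((proj(d,W)+.5)*1.5).astype(np.int32)],True,(0,255,0) if z==zb else (255,0,255),1)
    cv2.imwrite(f"pics/{tag}.png",im)
E
python3 - <<'E'
from fit import *
v={k:pickle.load(open(k+".pkl","rb")) for k in("v1","v2","v15")}
g=lambda k,q:(v[k]["d"],v[k][q]["region"])
pi=np.pi
for vs in(["v15"],["v1"],["v1","v15"]):
    r,e=fit([g(k,"blue_cradle") for k in vs],crad(.152),[.481,.005,1.7]);print("blue",vs,r.round(4),np.degrees(r[2]).round(2),round(e,3))
b=r
r,e=fit([g("v15","short_caul_center")],CAULS,[.652,-.01,1.5,.068]);print("short",r.round(4),np.degrees(r[2]).round(2),e)
ov("o15",v["v15"]["d"],[(CAULS,r),(crad(.152),b)])
y,e=fit([g("v2","yellow_cradle")],crad(.212),[.481,.252,1.66]);print("yellow",y.round(4),np.degrees(y[2]).round(2),e)
E
```

```text
blue ['v15'] [0.4808 0.0065 1.7093] 97.94 0.017
blue ['v1'] [0.4812 0.0066 1.7077] 97.84 0.027
blue ['v1', 'v15'] [0.4809 0.0065 1.7097] 97.96 0.022
short [ 0.6517 -0.0113  1.5297  0.068 ] 87.65 0.017482597545337975
yellow [0.481  0.2509 1.66  ] 95.11 0.01704236827810972
```

View pics/o15.png

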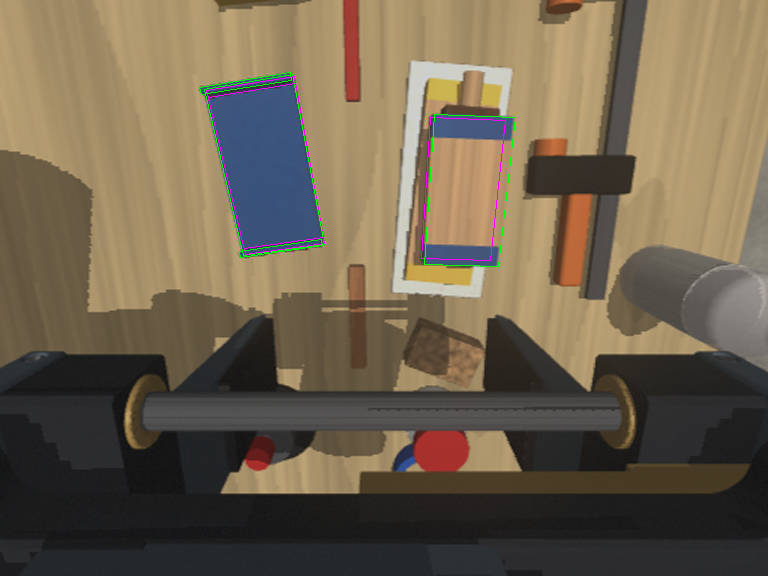

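Fits are tight (blue cradle 97.96°, short caul 87.65°). Approaching the short caul.

```bash
python3 -c "
from plan import *
plan([(.6517,-.0113,.15,-.041,30)],.65)"
```

```text
rows 5 t 16.67
{"delta_pos": [[17, 13, -12], [17, 14, -13], [18, 13, -12], [17, 13, -13], [17, 13, -12]], "roll": [0.006, 0.006, 0.006, 0.006, 0.007], "jaw": [0.65, 0.65, 0.65, 0.65, 0.65]}
```

Call:
{"op": "drive_tool", "data": {
  "delta_pos": [
    [17, 13, -12],
    [17, 14, -13],
    [18, 13, -12],
    [15, 13, -12],
    [10, 8, -7],
    [0, 0, 0],
    [0, 0, 0]
  ],
  "roll": [0.006, 0.006, 0.006, 0.006, 0.003, 0, 0],
  "jaw": [0.65, 0.65, 0.65, 0.65, 0.65, 0.65, 0.65]
}}

```text
t: 17.25
eef_pos: [0.6469, -0.0234, 0.1566]
tcp_rot: [[0.009, 0.999, -0.048], [0.003, -0.048, -0.999], [-1.0, 0.009, -0.004]]
ft_force: [-0.1, -0.4, 0.6]
grip_width: 0.0753
```

```bash
python3 -c "
from fit import *
print(np.round(sense()['tcp_rot'],3))
look('v16',['short_caul_center'])
v=pickle.load(open('v16.pkl','rb'))
r,e=fit([(v['d'],v['short_caul_center']['region'])],CAULS,[.6517,-.0113,1.53,.068]);print(r.round(4),np.degrees(r[2]),e)
r,e=fit([(v['d'],v['short_caul_center']['region'])],CAULS,[.6517,-.0113,1.53,.068],4);print(r.round(4),np.degrees(r[2]),e)
ov('o16',v['d'],[(CAULS,r)])
plan([(.6517,-.0113,.10,-.041,20),(.6517,-.0113,.06,-.041,10)],.65)"
```

```text
[[ 0.009  0.999 -0.048]
 [ 0.003 -0.048 -0.999]
 [-1.     0.009 -0.004]]
short_caul_center 0.64 [223.0, 124.0, 67.0, 118.0]
t 17.4 pos [ 0.647  -0.0236  0.1577] yaw -0.0488 w 0.0754 F [-0.2  0.2  0.1] q [-0.13  0.56  1.35  0.    1.22 -0.08]
[ 0.6514 -0.0114  1.5245  0.068 ] 87.3500338911478 0.017538644470868014
[ 0.6514 -0.0115  1.5251  0.0679] 87.37923886442506 0.017530387105297925
rows 7 t 17.4
{"delta_pos": [[19, 1, -4], [19, 1, -4], [20, 1, -4], [10, 0, -0], [10, 0, -0], [10, 0, -0], [10, 0, -0]], "roll": [-0.003, -0.002, -0.003, 0, 0, 0, 0], "jaw": [0.65, 0.65, 0.65, 0.65, 0.65, 0.65, 0.65]}
```

View pics/o16.png

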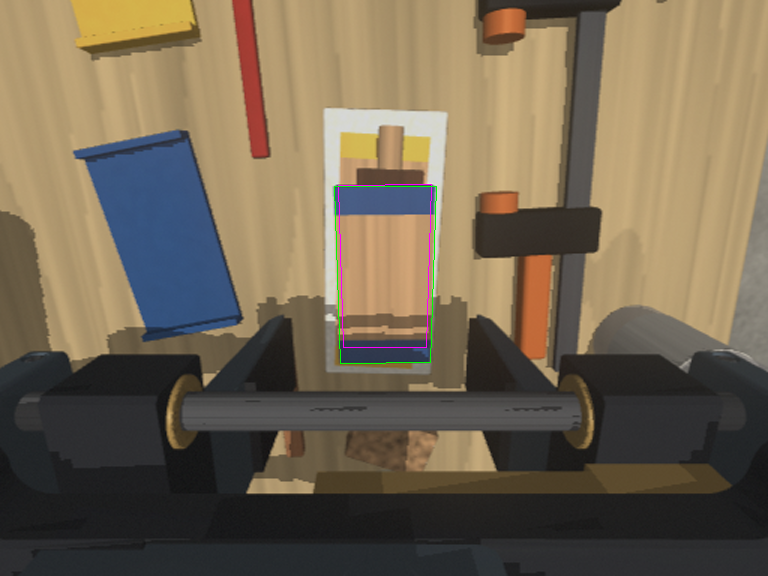

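Call:
{"op": "drive_tool", "data": {
  "delta_pos": [
    [15, 2, -5],
    [18, 2, -5],
    [18, 0, -2],
    [12, 0, 0],
    [0, 0, 0]
  ],
  "roll": [0, 0, 0, 0, 0],
  "jaw": [0.65, 0.65, 0.65, 0.65, 0.65]
}}

```text
t: 17.82
eef_pos: [0.6538, -0.0149, 0.0993]
tcp_rot: [[0.02, 0.998, -0.051], [0.001, -0.051, -0.999], [-1.0, 0.02, -0.002]]
ft_force: [-0.8, 0.3, -0.1]
grip_width: 0.075
```

```bash
python3 -c "
from plan import *
st();print(delta([.6515,-.0114,.06]).round(1))"
```

```text
t 17.82 pos [ 0.6538 -0.0149  0.0993] yaw -0.0515 w 0.075 F [-0.8  0.3 -0.1] q [-0.12  0.63  1.4   0.    1.09 -0.07]
[39.3 -3.3 -3.3]
```

Call:
{"op": "drive_tool", "data": {
  "delta_pos": [
    [12, -2, -2],
    [10, -1, -1],
    [8, -1, 0],
    [6, 0, 0],
    [3, 0, 0],
    [0, 0, 0]
  ],
  "roll": [-0.003, -0.003, 0, 0, 0, 0],
  "jaw": [0.65, 0.65, 0.65, 0.65, 0.65, 0.65]
}}

```text
t: 18.32
eef_pos: [0.6521, -0.0139, 0.0634]
tcp_rot: [[0.026, 0.999, -0.047], [0.0, -0.047, -0.999], [-1.0, 0.026, -0.001]]
ft_force: [-1.0, -0.3, -0.2]
grip_width: 0.075
```

```bash
python3 -c "
from plan import *
st();print(delta([.6515,-.0114,.06]).round(1))"; python3 sidez.py s17 180 110 120 100 5
```

```text
t 18.32 pos [ 0.6521 -0.0139  0.0634] yaw -0.0469 w 0.075 F [-1.  -0.3 -0.2] q [-0.11  0.67  1.44  0.    1.01 -0.07]
[ 3.3 -0.8 -2.5]
t 18.37 pos [ 0.6523 -0.0139  0.0637] yaw -0.0469 w 0.0752 F [ 0.5 -0.8 -0.3] q [-0.11  0.67  1.44  0.    1.01 -0.07]
```

View pics/s17.png

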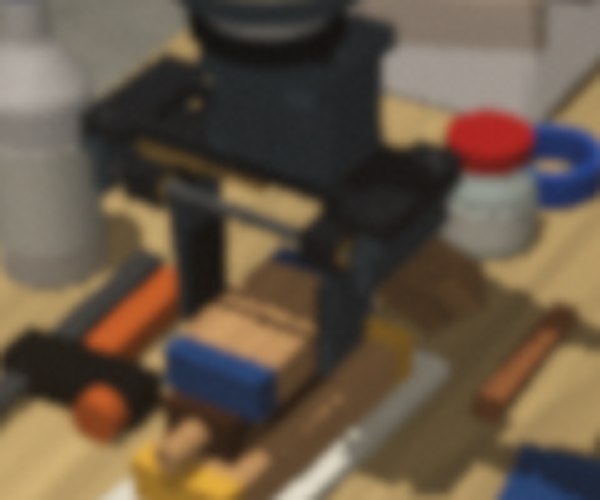

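Call:
{"op": "drive_tool", "data": {
  "delta_pos": [
    [2, 0, -2.5],
    [0, 0, 0],
    [0, 0, 0],
    [0, 0, 0],
    [0, 0, 0],
    [0, 0, 0]
  ],
  "roll": [0, 0, 0, 0, 0, 0],
  "jaw": [0.65, -1, -1, -1, -1, -1],
  "squeeze": 20
}}

```text
t: 18.87
eef_pos: [0.6534, -0.0112, 0.063]
tcp_rot: [[0.028, 0.998, -0.047], [0.0, -0.047, -0.999], [-1.0, 0.028, -0.001]]
ft_force: [0.1, -0.4, -1.6]
grip_width: 0.0583
```

Call:
{"op": "drive_tool", "data": {
  "delta_pos": [
    [-4, 0, 0],
    [-6, 0, 0],
    [-12, 0, 0],
    [-20, 0, 0],
    [-15, 0, 0],
    [0, 0, 0]
  ],
  "roll": [0, 0, 0, 0, 0, 0],
  "jaw": [-1, -1, -1, -1, -1, -1]
}}

```text
t: 19.37
eef_pos: [0.6513, -0.0112, 0.1249]
tcp_rot: [[0.027, 0.999, -0.047], [0.0, -0.047, -0.999], [-1.0, 0.027, -0.001]]
ft_force: [0.6, -1.1, -0.7]
grip_width: 0.0583
```

```bash
python3 -c "
from plan import *
st();plan([(.481,.0065,.09,.139,25)],-1)"; python3 sidez.py s18 180 90 120 120 5
```

```text
t 19.37 pos [ 0.6513 -0.0112  0.1249] yaw -0.0469 w 0.0583 F [ 0.6 -1.1 -0.7] q [-0.11  0.59  1.39  0.    1.13 -0.07]
rows 7 t 19.37
{"delta_pos": [[4, -25, -1], [5, -24, -2], [4, -24, -3], [4, -25, -3], [5, -24, -4], [4, -24, -5], [4, -24, -5]], "roll": [-0.027, -0.026, -0.027, -0.026, -0.027, -0.026, -0.027], "jaw": [-1, -1, -1, -1, -1, -1, -1]}
t 19.42 pos [ 0.651  -0.0112  0.1238] yaw -0.0469 w 0.0583 F [ 0.4 -0.2 -0.6] q [-0.11  0.59  1.39  0.    1.13 -0.07]
```

View pics/s18.png

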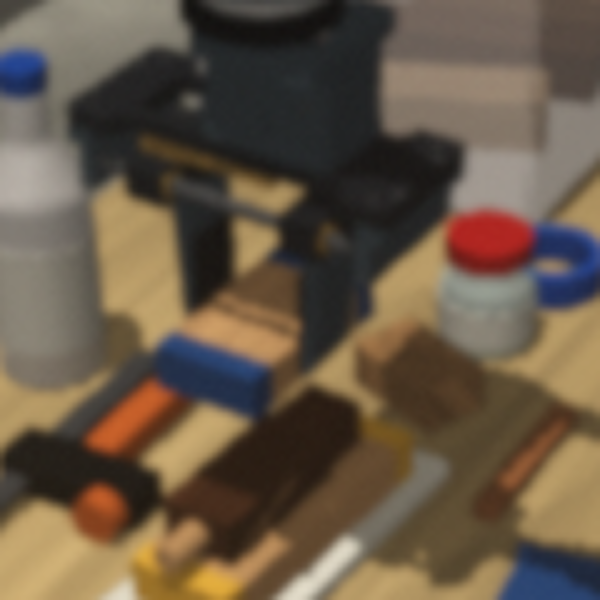

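The caul is lifted and hangs level; the leg stayed put. Carrying it to the blue cradle.

Call:
{"op": "drive_tool", "data": {
  "delta_pos": [
    [2, -14, -1],
    [3, -24, -2],
    [3, -24, -3],
    [3, -25, -3],
    [3, -24, -4],
    [2, -22, -5],
    [1, -14, -4],
    [0, -8, -2],
    [0, 0, 0]
  ],
  "roll": [-0.02, -0.026, -0.027, -0.026, -0.027, -0.026, -0.02, -0.01, 0],
  "jaw": [-1, -1, -1, -1, -1, -1, -1, -1, -1]
}}

```text
t: 20.17
eef_pos: [0.4859, 0.0085, 0.0982]
tcp_rot: [[0.024, 0.989, 0.143], [0.0, 0.143, -0.99], [-1.0, 0.024, 0.003]]
ft_force: [0.5, -0.5, -1.3]
grip_width: 0.0582
```

```bash
python3 -c "
from fit import *
print(np.round(sense()['tcp_rot'],3))
look('v20',['blue_cradle','short_caul_center'])
print(delta([.481,.0065,.04]).round(1))"
```

```text
[[ 0.024  0.989  0.143]
 [ 0.     0.143 -0.99 ]
 [-1.     0.024  0.003]]
blue_cradle 0.92 [199.0, 113.0, 88.0, 36.0]
short_caul_center 0.82 [199.0, 151.0, 105.0, 162.0]
t 20.37 pos [0.4895 0.008  0.0987] yaw 0.1425 w 0.0583 F [ 1.6  0.1 -1.3] q [-0.11  0.44  1.82  0.    0.86 -0.25]
[ 58.5 -10.2   0.1]
```

View pics/v20.png

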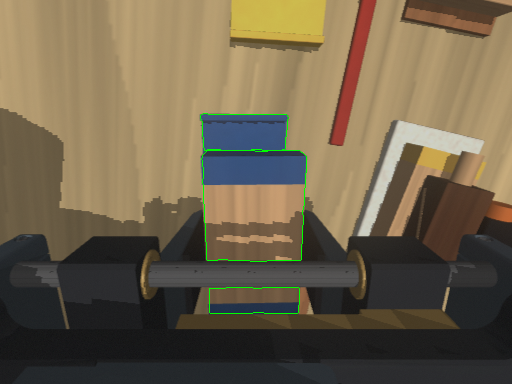

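Call:
{"op": "drive_tool", "data": {
  "delta_pos": [
    [12, -4, 0],
    [16, -4, 0],
    [16, -2, 0],
    [12, -1, 0],
    [8, 0, 0],
    [0, 0, 0]
  ],
  "roll": [0.002, 0, 0, 0, 0, 0],
  "jaw": [-1, -1, -1, -1, -1, -1]
}}

```text
t: 20.87
eef_pos: [0.4881, 0.0053, 0.0326]
tcp_rot: [[0.036, 0.99, 0.137], [-0.001, 0.138, -0.99], [-0.999, 0.036, 0.006]]
ft_force: [-0.8, -0.0, -0.9]
grip_width: 0.0582
```

```bash
python3 -c "
from fit import *
look('v21',['blue_cradle','short_caul_center'])
print(delta([.481,.0065,.001]).round(1))"
```

```text
blue_cradle none
short_caul_center 0.62 [203.0, 153.0, 102.0, 160.0]
t 21.07 pos [0.4886 0.0053 0.0345] yaw 0.1384 w 0.058 F [-0.1  1.2 -0.8] q [-0.11  0.54  1.89  0.01  0.67 -0.26]
[33.2 -8.6 -2.5]
```

View pics/v21.png

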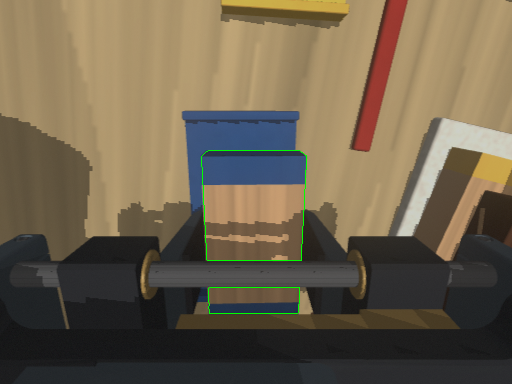

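Call:
{"op": "drive_tool", "data": {
  "delta_pos": [
    [6, -6, -2],
    [6, -3, -1],
    [4, -1, 0],
    [4, 0, 0],
    [0, 0, 0]
  ],
  "roll": [0, 0, 0, 0, 0],
  "jaw": [-1, -1, -1, -1, -1]
}}

```text
t: 21.48
eef_pos: [0.4791, 0.007, 0.014]
tcp_rot: [[0.042, 0.99, 0.138], [-0.002, 0.138, -0.99], [-0.999, 0.042, 0.007]]
ft_force: [-0.1, 0.9, -0.8]
grip_width: 0.058
```

```bash
python3 -c "
from fit import *
look('v22',[])
print(delta([.481,.0065,.001]).round(1))
print(np.round(sense()['tcp_rot'],3))"; python3 sidez.py s22 230 130 120 120 5
```

```text
t 21.58 pos [0.4794 0.007  0.0145] yaw 0.1386 w 0.0579 F [ 0.3  0.5 -0.5] q [-0.11  0.57  1.92  0.01  0.6  -0.26]
[13.5  0.9  0.6]
[[ 0.042  0.99   0.138]
 [-0.002  0.138 -0.99 ]
 [-0.999  0.042  0.008]]
t 21.63 pos [0.4797 0.0069 0.0147] yaw 0.1386 w 0.0578 F [-0.3  0.4 -0.9] q [-0.11  0.57  1.92  0.01  0.6  -0.26]
```

View pics/v22.png

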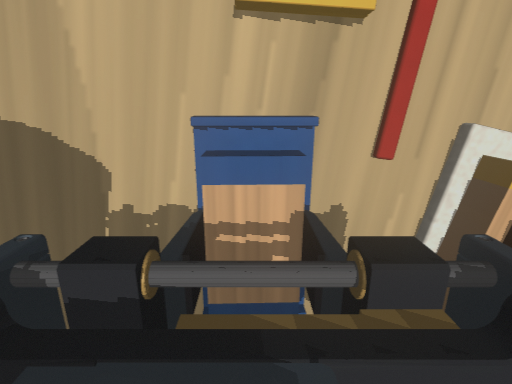

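View pics/s22.png

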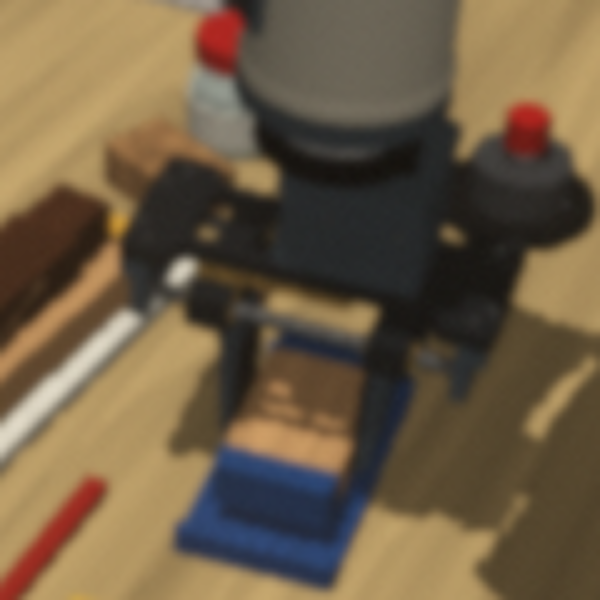

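Call:
{"op": "drive_tool", "data": {
  "delta_pos": [
    [5, 0, 0],
    [4, 0, 0],
    [2, 0.5, 0],
    [1, 0, 0],
    [0, 0, 0]
  ],
  "roll": [0, 0, 0, 0, 0],
  "jaw": [-1, -1, -1, -1, -1]
}}

```text
t: 22.05
eef_pos: [0.4816, 0.0069, 0.0018]
tcp_rot: [[0.044, 0.989, 0.138], [-0.002, 0.138, -0.99], [-0.999, 0.044, 0.008]]
ft_force: [0.1, 0.4, -1.1]
grip_width: 0.0583
```

Call:
{"op": "drive_tool", "data": {
  "delta_pos": [
    [1.5, 0, 0],
    [1, 0, 0],
    [0, 0, 0]
  ],
  "roll": [0, 0, 0],
  "jaw": [-1, -1, -1]
}}

```text
t: 22.3
eef_pos: [0.482, 0.0068, 0.0002]
tcp_rot: [[0.045, 0.989, 0.138], [-0.002, 0.138, -0.99], [-0.999, 0.044, 0.008]]
ft_force: [-0.1, -0.5, -1.1]
grip_width: 0.0586
```

Call:
{"op": "drive_tool", "data": {
  "delta_pos": [
    [2, -0.5, 0],
    [1, 0, 0],
    [0, 0, 0]
  ],
  "roll": [0, 0, 0],
  "jaw": [-1, -1, -1]
}}

```text
t: 22.55
eef_pos: [0.4822, 0.0066, -0.001]
tcp_rot: [[0.048, 0.989, 0.138], [-0.002, 0.138, -0.99], [-0.999, 0.047, 0.009]]
ft_force: [-1.4, -0.5, -1.4]
grip_width: 0.0582
```

```bash
python3 sidez.py s23 250 180 70 70 8
```

```text
t 22.6 pos [ 0.4823  0.0066 -0.0011] yaw 0.139 w 0.0582 F [-0.  -0.1 -0.7] q [-0.11  0.61  1.93  0.01  0.56 -0.26]
```

View pics/s23.png

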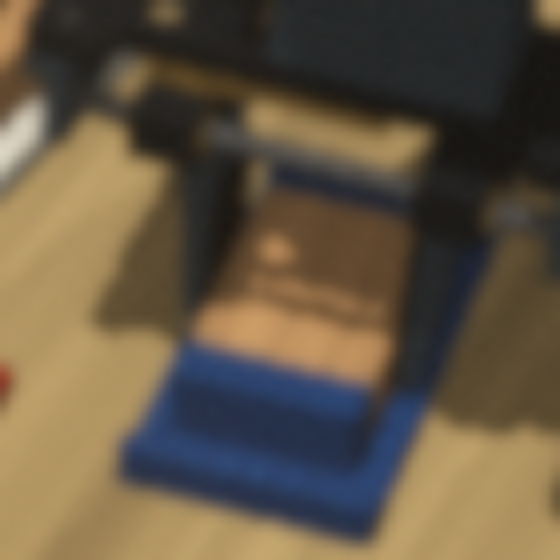

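Call:
{"op": "drive_tool", "data": {
  "delta_pos": [
    [2, -0.5, 0],
    [2, 0, 0],
    [0, 0, 0]
  ],
  "roll": [0, 0, 0],
  "jaw": [-1, -1, -1]
}}

```text
t: 22.85
eef_pos: [0.4825, 0.0065, -0.0035]
tcp_rot: [[0.05, 0.989, 0.138], [-0.003, 0.139, -0.99], [-0.999, 0.049, 0.01]]
ft_force: [0.0, 0.3, -1.8]
grip_width: 0.0583
```

Run:
```python
from fit import *
d=optics.get_image("side");d0=d
b=(.481,.0065,1.7097)
ov("o23",d,[(crad(.152),b),(CAULS,(.481,.0065,1.7097,.006))])
im=cv2.imread("pics/o23.png");im=im[260:390,370:490];cv2.imwrite("pics/o23.png",cv2.resize(im,None,fx=5,fy=5,interpolation=2)[:600])
w=optics.get_image("wrist");ov("o23w",w,[(crad(.152),b),(CAULS,(.481,.0065,1.7097,.006))])
st()
```

```text
t 22.95 pos [ 0.4826  0.0065 -0.0037] yaw 0.1391 w 0.0582 F [ 0.5 -0.4  0. ] q [-0.11  0.61  1.93  0.01  0.55 -0.26]
```

View pics/o23.png

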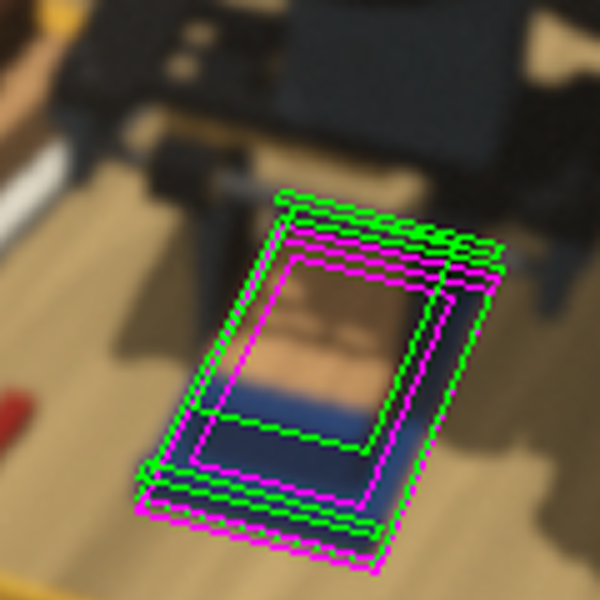

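View pics/o23w.png

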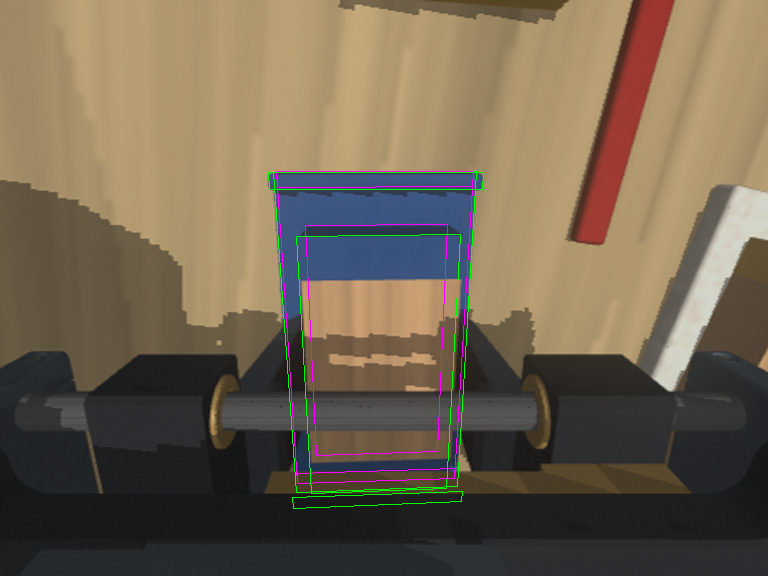

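Wrist overlay: the caul's lower and upper end edges at rows 225 and 235 coincide with the model resting on the cradle floor, and the side view agrees within a pixel. It is seated, so I'm releasing it.

Call:
{"op": "drive_tool", "data": {
  "delta_pos": [
    [0, 0, 0],
    [0, 0, 0],
    [0, 0, 0],
    [-2, 0, 0],
    [-10, 0, 0],
    [-20, 0, 0],
    [-35, 0, 0],
    [-38, 0, 0],
    [-38, 0, 0],
    [-30, 0, 0],
    [0, 0, 0]
  ],
  "roll": [0, 0, 0, 0, 0, 0, 0, 0, 0, 0, 0],
  "jaw": [0.65, 0.65, 0.65, 0.65, 0.65, 0.65, 0.65, 0.65, 0.65, 0.65, 0.65]
}}

```text
t: 23.87
eef_pos: [0.4716, 0.0071, 0.1792]
tcp_rot: [[0.046, 0.989, 0.138], [-0.002, 0.138, -0.99], [-0.999, 0.045, 0.009]]
ft_force: [1.4, 0.3, 0.7]
grip_width: 0.0754
```

Run:
```python
from fit import *
print(np.round(sense()['tcp_rot'],3))
look('v24',['blue_cradle','short_caul_center','stool_leg_center','drying_stand','yellow_cradle','long_caul_center'])
v=pickle.load(open('v24.pkl','rb'));d=v['d']
r,e=fit([(d,v['short_caul_center']['region'])],CAULS,[.481,.0065,1.71,.006]);print(r.round(4),np.degrees(r[2]),e)
ov('o24',d,[(CAULS,r),(crad(.152),(.481,.0065,1.7097))])
```

```text
[[ 0.046  0.989  0.138]
 [-0.002  0.138 -0.99 ]
 [-0.999  0.045  0.009]]
blue_cradle 0.71 [224.0, 113.0, 63.0, 116.0]
short_caul_center 0.66 [232.0, 132.0, 47.0, 94.0]
stool_leg_center 0.55 [363.0, 140.0, 79.0, 118.0]
drying_stand 0.62 [374.0, 0.0, 93.0, 52.0]
yellow_cradle 0.84 [244.0, 0.0, 75.0, 61.0]
long_caul_center none
t 24.27 pos [0.4689 0.0074 0.1722] yaw 0.1388 w 0.0755 F [-0.1 -0.4  0.2] q [-0.11  0.3   1.78  0.    1.03 -0.25]
[0.4824 0.0061 1.7106 0.006 ] 98.00740886263982 0.018634154611211574
```

View pics/o24.png

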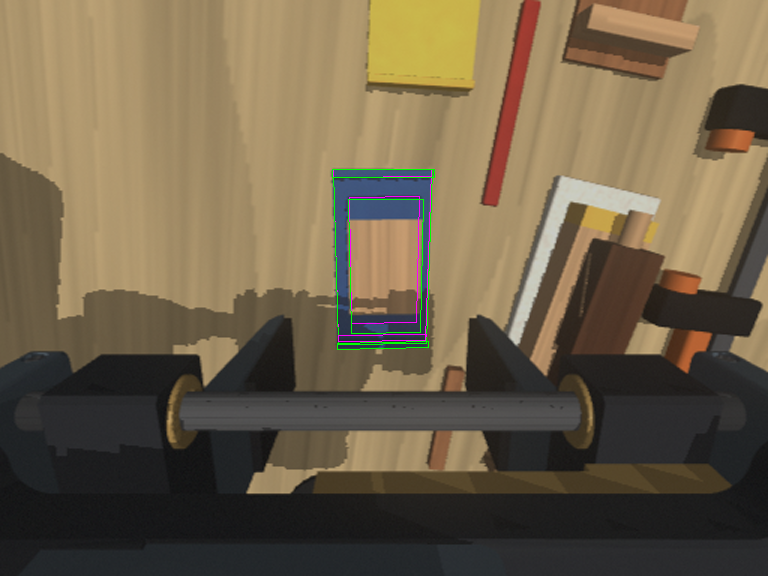

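Short caul placed within 1.5 mm and 0.1°. Next: view of the leg and stand.

```bash
python3 -c "
from plan import *
plan([(.60,.09,.28,0,32)],.65)"
```

```text
rows 6 t 24.27
{"delta_pos": [[-17, 24, -11], [-17, 24, -11], [-18, 24, -11], [-17, 23, -12], [-17, 23, -13], [-17, 23, -13]], "roll": [0.023, 0.023, 0.023, 0.024, 0.023, 0.023], "jaw": [0.65, 0.65, 0.65, 0.65, 0.65, 0.65]}
```

Call:
{"op": "drive_tool", "data": {
  "delta_pos": [
    [-17, 24, -11],
    [-17, 24, -11],
    [-18, 24, -11],
    [-17, 23, -12],
    [-17, 23, -13],
    [-17, 23, -13],
    [-8, 8, -4],
    [0, 0, 0],
    [0, 0, 0]
  ],
  "roll": [0.023, 0.023, 0.023, 0.024, 0.023, 0.023, 0, 0, 0],
  "jaw": [0.65, 0.65, 0.65, 0.65, 0.65, 0.65, 0.65, 0.65, 0.65]
}}

```text
t: 25.02
eef_pos: [0.6097, 0.0979, 0.2818]
tcp_rot: [[0.015, 1.0, -0.009], [-0.001, -0.009, -1.0], [-1.0, 0.015, 0.001]]
ft_force: [-0.4, -1.0, -0.6]
grip_width: 0.0754
```

Run:
```python
from fit import *
print(np.round(sense()['tcp_rot'],3))
look('v25',['stool_leg_center','drying_stand','yellow_cradle','long_caul_center'])
```

```text
[[ 0.015  1.    -0.009]
 [-0.001 -0.009 -1.   ]
 [-1.     0.015  0.001]]
stool_leg_center 0.97 [265.0, 178.0, 34.0, 85.0]
drying_stand 0.77 [242.0, 2.0, 58.0, 104.0]
yellow_cradle 0.68 [122.0, 0.0, 78.0, 135.0]
long_caul_center 0.97 [256.0, 173.0, 45.0, 88.0]
t 25.32 pos [0.6089 0.0973 0.2825] yaw -0.0095 w 0.0753 F [ 0.2 -0.3  0.6] q [ 0.06  0.41  1.26 -0.    1.45  0.07]
```

View pics/v25.png

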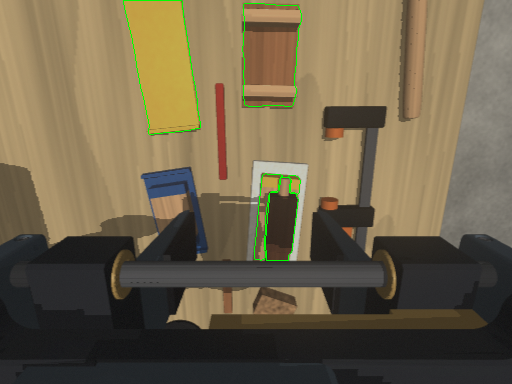

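```bash
cat >> fit.py <<'E'
from cell import *
LEG=[(-.03,.06,-.021,.021,0,.028),(-.065,-.03,-.017,.017,0,.028),(.06,.086,-.008,.008,.006,.022)]
E
python3 - <<'E'
from fit import *
v=pickle.load(open('v25.pkl','rb'));d=v['d']
r,e=fit([(d,v['drying_stand']['region'])],STAND,[.637,.243,1.57]);print("stand",r.round(4),np.degrees(r[2]),e)
v2=pickle.load(open('v2.pkl','rb'));
y,e=fit([(v2["d"],v2['yellow_cradle']['region'])],crad(.212),[.481,.251,1.66]);print("yel",y.round(4),np.degrees(y[2]),e)
ov('o25',d,[(STAND,r),(crad(.212),y)])
plan([(.65,-.05,.22,-.05,32)],.65)
E
```

```text
stand [0.6394 0.2503 1.5436] 88.44233753157256 0.03556480648064807
yel [0.4809 0.2509 1.6617] 95.20711809265099 0.01703105196451204
rows 6 t 25.32
{"delta_pos": [[11, 7, 24], [10, 7, 25], [11, 7, 24], [10, 8, 25], [11, 7, 24], [10, 8, 24]], "roll": [0.007, 0.006, 0.007, 0.007, 0.007, 0.006], "jaw": [0.65, 0.65, 0.65, 0.65, 0.65, 0.65]}
```

View pics/o25.png

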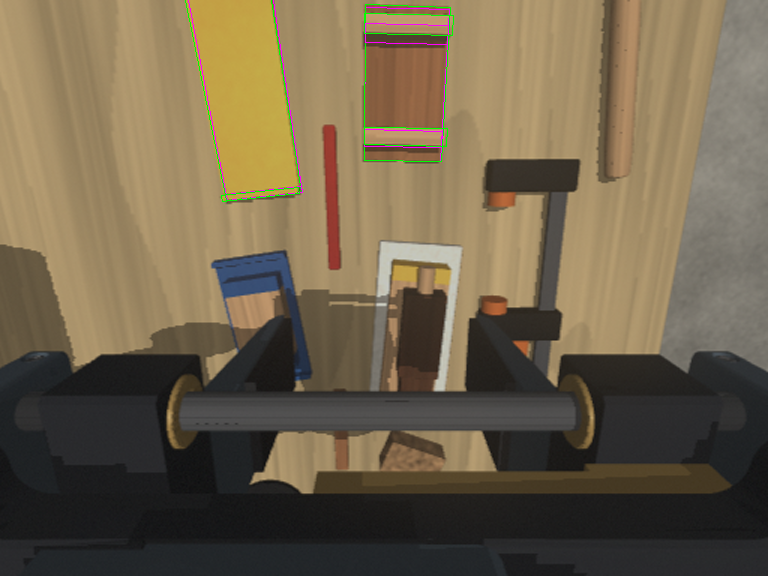

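Call:
{"op": "drive_tool", "data": {
  "delta_pos": [
    [11, 8, 24],
    [10, 8, 25],
    [11, 8, 24],
    [10, 8, 25],
    [8, 7, 20],
    [5, 4, 10],
    [0, 0, 0]
  ],
  "roll": [0.007, 0.006, 0.007, 0.007, 0.007, 0, 0],
  "jaw": [0.65, 0.65, 0.65, 0.65, 0.65, 0.4, 0.4]
}}

```text
t: 25.9
eef_pos: [0.6483, -0.0374, 0.2258]
tcp_rot: [[0.016, 0.999, -0.044], [0.0, -0.044, -0.999], [-1.0, 0.016, -0.001]]
ft_force: [0.4, 1.0, -0.2]
grip_width: 0.0655
```

Run:
```python
from fit import *
print(np.round(sense()['tcp_rot'],3))
look('v26',['stool_leg_center','long_caul_center'])
v=pickle.load(open('v26.pkl','rb'));d=v['d'];m=v['stool_leg_center']['region']
for p0 in ([.652,-.01,1.53,.040],[.652,-.01,1.53,.043]):
  for fr in(3,4):
    r,e=fit([(d,m)],LEG,p0,fr);print("leg",r.round(4),np.degrees(r[2]).round(2),e)
    if fr==3 and p0[3]==.04: ov('o26',d,[(LEG,r)])
```

```text
[[ 0.016  0.999 -0.044]
 [ 0.    -0.044 -0.999]
 [-1.     0.016 -0.001]]
stool_leg_center 0.81 [234.0, 78.0, 38.0, 128.0]
long_caul_center 0.9 [226.0, 82.0, 53.0, 131.0]
t 26.1 pos [ 0.6485 -0.0344  0.2277] yaw -0.0411 w 0.0638 F [-0.1  1.4  0.1] q [-0.15  0.5   1.26  0.    1.36 -0.11]
leg [ 0.6535 -0.0071  1.4869  0.04  ] 85.19 0.03768844221105527
leg [ 0.6535 -0.0069  1.4871  0.0403] 85.21 0.03773803226659614
leg [ 0.6535 -0.0067  1.4876  0.043 ] 85.23 0.04091179582121132
leg [ 0.6535 -0.0069  1.4871  0.0403] 85.2 0.03772150224808252
```

View pics/o26.png

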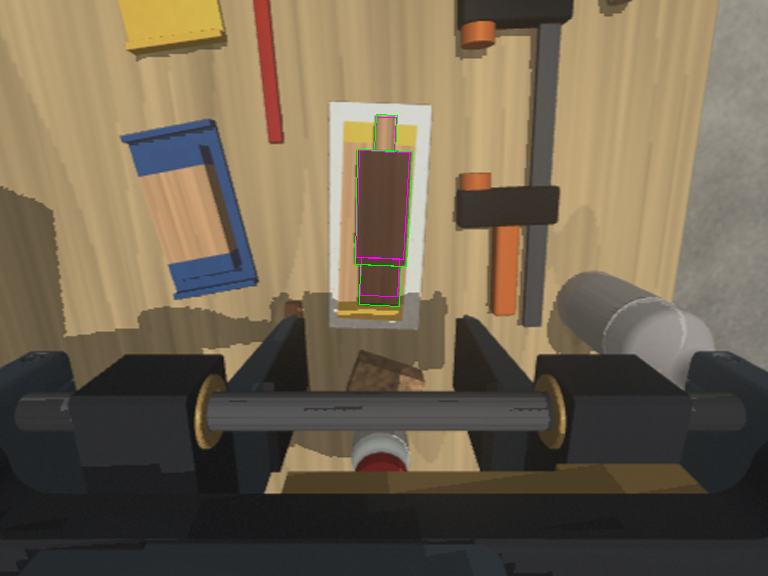

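Leg: centre (0.6535, -0.007), axis 85.2°, underside z = 0.040 with height left free in the fit, which matches the text. Approaching.

```bash
python3 -c "
from plan import *
plan([(.652,-.009,.11,-.084,25)],.4)"
```

```text
rows 5 t 26.1
{"delta_pos": [[24, 0, -5], [23, 0, -5], [24, 0, -5], [23, -0, -5], [24, -0, -5]], "roll": [0.009, 0.008, 0.009, 0.008, 0.009], "jaw": [0.4, 0.4, 0.4, 0.4, 0.4]}
```

Call:
{"op": "drive_tool", "data": {
  "delta_pos": [
    [24, 0, -5],
    [24, 0, -5],
    [24, 0, -5],
    [22, 0, -5],
    [18, 0, -5],
    [0, 0, 0],
    [0, 0, 0]
  ],
  "roll": [0.009, 0.008, 0.009, 0.008, 0.009, 0, 0],
  "jaw": [0.4, 0.4, 0.4, 0.4, 0.4, 0.4, 0.4]
}}

```text
t: 26.68
eef_pos: [0.6542, -0.0003, 0.1186]
tcp_rot: [[0.029, 0.997, -0.077], [0.0, -0.077, -0.997], [-1.0, 0.028, -0.003]]
ft_force: [0.3, -0.2, -0.5]
grip_width: 0.064
```

Run:
```python
from fit import *
print(np.round(sense()['tcp_rot'],3))
st();print(delta([.6535,-.0075,.034]).round(1))
```

```text
[[ 0.029  0.997 -0.077]
 [ 0.    -0.077 -0.997]
 [-1.     0.028 -0.003]]
t 26.68 pos [ 6.542e-01 -3.000e-04  1.186e-01] yaw -0.0768 w 0.064 F [ 0.3 -0.2 -0.5] q [-0.09  0.6   1.39  0.    1.12 -0.02]
[84.5 -2.6  7.5]
```

Call:
{"op": "drive_tool", "data": {
  "delta_pos": [
    [16, -2, 4],
    [18, -1, 3],
    [18, -1, 1],
    [12, 0, 0],
    [8, 0, 0],
    [0, 0, 0]
  ],
  "roll": [0.004, 0.003, 0, 0, 0, 0],
  "jaw": [0.4, 0.4, 0.4, 0.4, 0.4, 0.4]
}}

```text
t: 27.18
eef_pos: [0.6571, -0.0064, 0.0539]
tcp_rot: [[0.042, 0.996, -0.078], [-0.001, -0.078, -0.997], [-0.999, 0.042, -0.003]]
ft_force: [-0.6, 0.1, 0.6]
grip_width: 0.0638
```

```bash
python3 - <<'E'
from fit import *
look('v27',[])
st();print(delta([.6535,-.0075,.034]).round(1))
ov('o27',pickle.load(open('v27.pkl','rb'))['d'],[(LEG,(.6535,-.007,1.487,.04))])
E
python3 sidez.py s27 180 120 100 90 6
```

```text
t 27.28 pos [ 0.6578 -0.0064  0.0552] yaw -0.0786 w 0.0641 F [-0.2 -0.3  0.8] q [-0.1   0.68  1.45  0.    0.98 -0.03]
t 27.28 pos [ 0.6578 -0.0064  0.0552] yaw -0.0786 w 0.0641 F [-0.2 -0.3  0.8] q [-0.1   0.68  1.45  0.    0.98 -0.03]
[21.  -5.1  1.5]
t 27.33 pos [ 0.6579 -0.0065  0.0554] yaw -0.0787 w 0.0636 F [-0.5 -1.   0.2] q [-0.1   0.68  1.45  0.    0.98 -0.03]
```

View pics/o27.png

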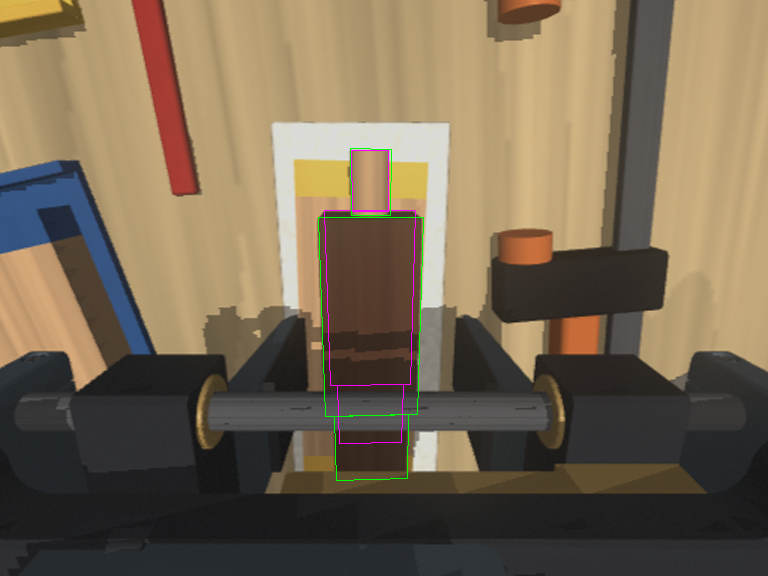

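View pics/s27.png

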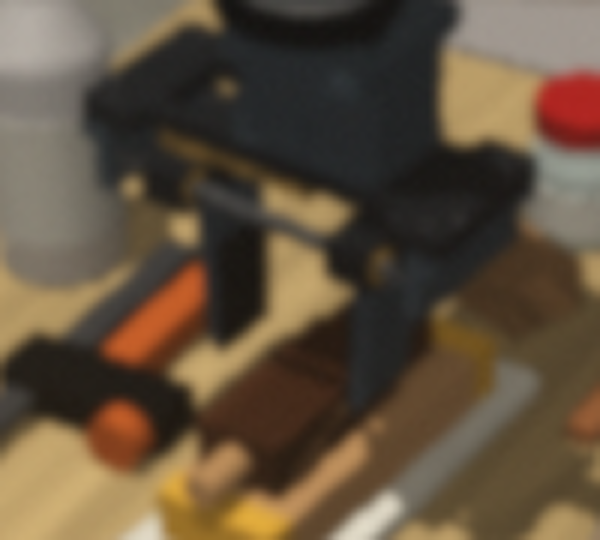

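Model overlay coincides with the leg. Down the last 20 mm.

Call:
{"op": "drive_tool", "data": {
  "delta_pos": [
    [7, -4, 1],
    [6, -2, 0],
    [4, -1, 0],
    [3, 0, 0],
    [0, 0, 0]
  ],
  "roll": [0.003, 0.003, 0, 0, 0],
  "jaw": [0.4, 0.4, 0.4, 0.4, 0.4]
}}

```text
t: 27.75
eef_pos: [0.6524, -0.007, 0.0357]
tcp_rot: [[0.047, 0.995, -0.085], [-0.001, -0.085, -0.996], [-0.999, 0.047, -0.003]]
ft_force: [0.0, 0.5, 0.7]
grip_width: 0.0638
```

```bash
python3 - <<'E'
from fit import *
st();print(delta([.6535,-.0075,.034]).round(1))
E
python3 sidez.py s28 190 140 80 70 8
```

```text
t 27.75 pos [ 0.6524 -0.007   0.0357] yaw -0.0853 w 0.0638 F [0.  0.5 0.7] q [-0.1   0.69  1.48  0.    0.92 -0.02]
[1.8 1.1 0.4]
t 27.8 pos [ 0.6524 -0.007   0.0359] yaw -0.0851 w 0.0638 F [-0.2  0.2  1.2] q [-0.1   0.69  1.48  0.    0.92 -0.02]
```

View pics/s28.png

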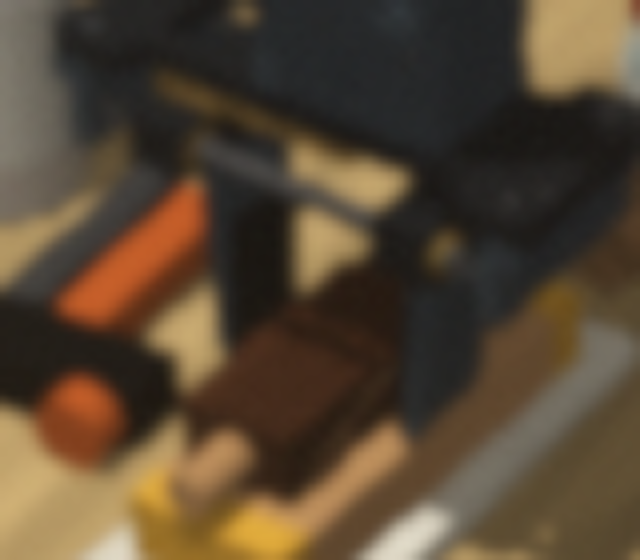

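Call:
{"op": "drive_tool", "data": {
  "delta_pos": [
    [0, 1, 0],
    [0, 0, 0],
    [0, 0, 0],
    [0, 0, 0],
    [0, 0, 0],
    [0, 0, 0]
  ],
  "roll": [0, 0, 0, 0, 0, 0],
  "jaw": [0.4, -1, -1, -1, -1, -1],
  "squeeze": 20
}}

```text
t: 28.3
eef_pos: [0.6541, -0.0072, 0.0364]
tcp_rot: [[0.048, 0.995, -0.085], [-0.001, -0.085, -0.996], [-0.999, 0.048, -0.003]]
ft_force: [0.0, -0.1, -1.3]
grip_width: 0.0425
```

Call:
{"op": "drive_tool", "data": {
  "delta_pos": [
    [-4, 0, 0],
    [-6, 0, 0],
    [-8, 0, 0],
    [-10, 0, 0],
    [-12, 0, 0],
    [-12, 0, 0],
    [0, 0, 0]
  ],
  "roll": [0, 0, 0, 0, 0, 0, 0],
  "jaw": [-1, -1, -1, -1, -1, -1, -1]
}}

```text
t: 28.88
eef_pos: [0.6513, -0.0071, 0.0942]
tcp_rot: [[0.048, 0.995, -0.085], [-0.001, -0.085, -0.996], [-0.999, 0.048, -0.003]]
ft_force: [0.3, 0.2, -0.9]
grip_width: 0.0421
```

```bash
python3 - <<'E'
from fit import *
st();plan([(.6394,.2503,.09,-.027,28)],-1)
E
python3 sidez.py s29 180 110 110 110 5
```

```text
t 28.88 pos [ 0.6513 -0.0071  0.0942] yaw -0.0851 w 0.0421 F [ 0.3  0.2 -0.9] q [-0.1   0.62  1.44  0.    1.04 -0.02]
rows 10 t 28.88
{"delta_pos": [[0, -3, -26], [1, -4, -25], [-0, -3, -26], [0, -3, -25], [1, -2, -26], [-0, -3, -26], [0, -3, -25], [1, -2, -26], [-0, -2, -25], [0, -2, -26]], "roll": [-0.006, -0.006, -0.005, -0.006, -0.006, -0.006, -0.006, -0.005, -0.006, -0.006], "jaw": [-1, -1, -1, -1, -1, -1, -1, -1, -1, -1]}
t 28.93 pos [ 0.651  -0.007   0.0932] yaw -0.085 w 0.0426 F [-0.2 -0.3 -1.2] q [-0.1   0.62  1.44  0.    1.03 -0.02]
```

View pics/s29.png

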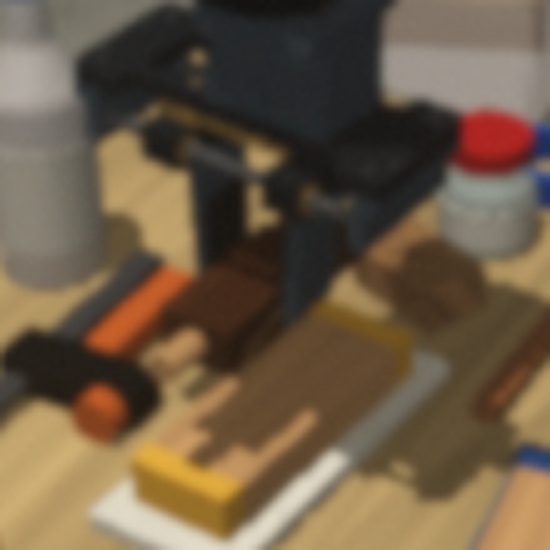

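Leg lifted, long caul undisturbed. Carrying to the stand.

Call:
{"op": "drive_tool", "data": {
  "delta_pos": [
    [0, -2, -14],
    [0, -4, -25],
    [0, -3, -26],
    [0, -3, -25],
    [0, -2, -26],
    [0, -3, -26],
    [0, -3, -25],
    [0, -2, -26],
    [0, -2, -20],
    [0, -1, -12],
    [0, 0, 0],
    [0, 0, 0]
  ],
  "roll": [-0.006, -0.006, -0.005, -0.006, -0.006, -0.006, -0.006, -0.005, -0.006, -0.003, 0, 0],
  "jaw": [-1, -1, -1, -1, -1, -1, -1, -1, -1, -1, -1, -1]
}}

```text
t: 29.93
eef_pos: [0.6337, 0.2344, 0.087]
tcp_rot: [[0.042, 0.999, -0.026], [-0.002, -0.026, -1.0], [-0.999, 0.042, 0.001]]
ft_force: [0.3, -0.7, -1.1]
grip_width: 0.0424
```

Run:
```python
from fit import *
print(np.round(sense()['tcp_rot'],3))
look('v30',['drying_stand'])
d=pickle.load(open('v30.pkl','rb'))['d']
ov('o30',d,[(STAND,(.6394,.2503,1.5436)),(LEG,(.6394,.2503,1.5436,.03))])
print(delta([.6394,.2503,.027]).round(1))
```

```text
[[ 0.042  0.999 -0.026]
 [-0.002 -0.026 -1.   ]
 [-0.999  0.042  0.001]]
drying_stand 0.74 [206.0, 100.0, 100.0, 111.0]
t 30.08 pos [0.6342 0.2331 0.0873] yaw -0.0282 w 0.0425 F [ 0.8 -0.1 -0.9] q [ 0.27  0.66  1.37 -0.01  1.07  0.31]
[ 60.4   2.2 -17.4]
```

View pics/o30.png

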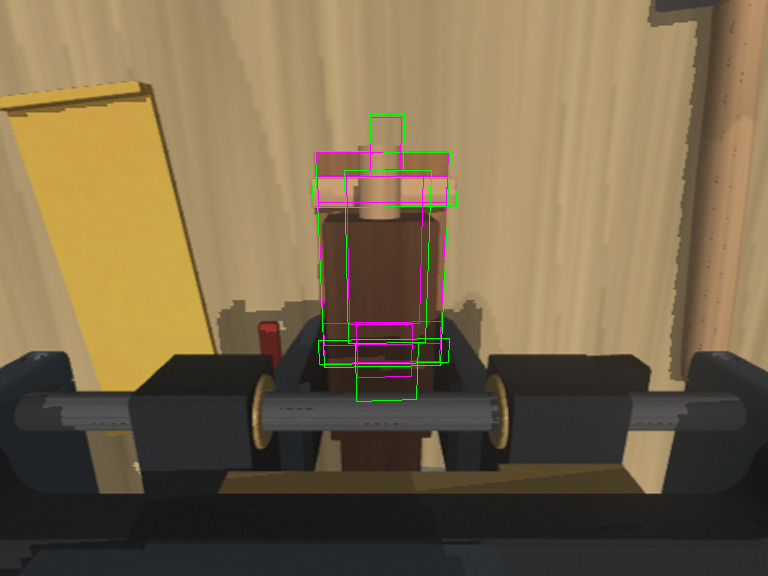

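Call:
{"op": "drive_tool", "data": {
  "delta_pos": [
    [6, 1, -7],
    [10, 1, -7],
    [12, 0, -4],
    [10, 0, -1],
    [6, 0, 0],
    [0, 0, 0]
  ],
  "roll": [0, 0, 0, 0, 0, 0],
  "jaw": [-1, -1, -1, -1, -1, -1]
}}

```text
t: 30.58
eef_pos: [0.6396, 0.2504, 0.0379]
tcp_rot: [[0.041, 0.999, -0.032], [-0.003, -0.032, -0.999], [-0.999, 0.041, 0.001]]
ft_force: [-0.9, 0.3, -1.8]
grip_width: 0.0425
```

Run:
```python
from fit import *
look('v31',[])
d=pickle.load(open('v31.pkl','rb'))['d']
ov('o31',d,[(STAND,(.6394,.2503,1.5436)),(LEG,(.6394,.2503,1.5436,.03))])
print(delta([.6394,.2503,.027]).round(1))
```

```text
t 30.68 pos [0.6401 0.2505 0.0394] yaw -0.0325 w 0.0429 F [-0.4  0.1 -0.9] q [ 0.29  0.73  1.37 -0.02  1.    0.34]
[12.3 -1.2  0.2]
```

View pics/o31.png

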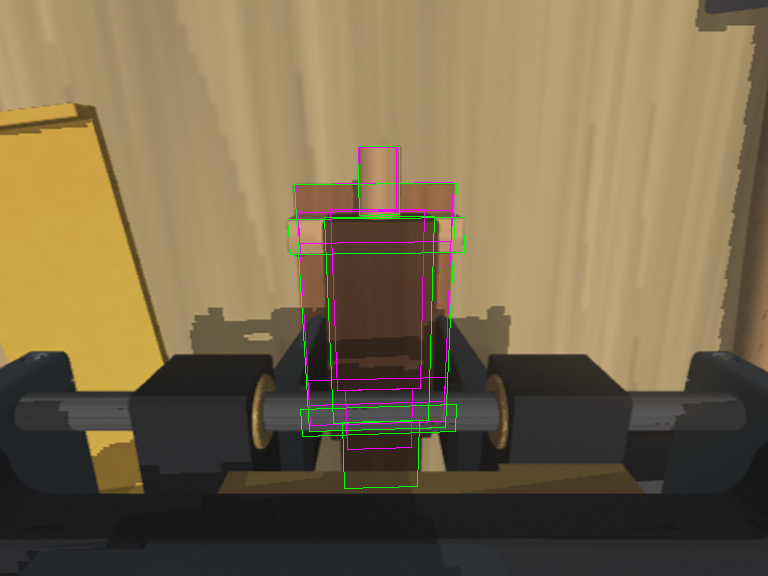

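Call:
{"op": "drive_tool", "data": {
  "delta_pos": [
    [5, -1, 0],
    [4, 0, 0],
    [3, 0, 0],
    [0, 0, 0]
  ],
  "roll": [-0.005, 0, 0, 0],
  "jaw": [-1, -1, -1, -1]
}}

```text
t: 31.02
eef_pos: [0.6404, 0.2504, 0.0275]
tcp_rot: [[0.044, 0.999, -0.027], [-0.002, -0.027, -1.0], [-0.999, 0.044, 0.0]]
ft_force: [0.1, 0.1, -1.0]
grip_width: 0.0428
```

Call:
{"op": "drive_tool", "data": {
  "delta_pos": [
    [2, 0, 0],
    [2, 0, 0],
    [0, 0, 0]
  ],
  "roll": [0, 0, 0],
  "jaw": [-1, -1, -1]
}}

```text
t: 31.27
eef_pos: [0.6409, 0.2505, 0.0259]
tcp_rot: [[0.046, 0.999, -0.027], [-0.001, -0.027, -1.0], [-0.999, 0.046, -0.0]]
ft_force: [0.1, 0.1, 0.2]
grip_width: 0.0424
```

```bash
python3 - <<'E'
from fit import *
look('v32',[])
d=pickle.load(open('v32.pkl','rb'))['d']
ov('o32',d,[(LEG,(.6394,.2503,1.5436,.03))])
print(delta([.6394,.2503,.027]).round(1))
E
python3 sidez.py s32 130 200 110 100 5
```

```text
t 31.37 pos [0.6411 0.2506 0.0257] yaw -0.0273 w 0.0425 F [ 0.5  0.2 -1. ] q [ 0.29  0.75  1.38 -0.02  0.97  0.33]
[-1.3 -1.6  0.4]
t 31.42 pos [0.641  0.2505 0.0255] yaw -0.0273 w 0.0424 F [-0.7  0.2 -1.1] q [ 0.29  0.75  1.38 -0.02  0.97  0.33]
```

View pics/o32.png

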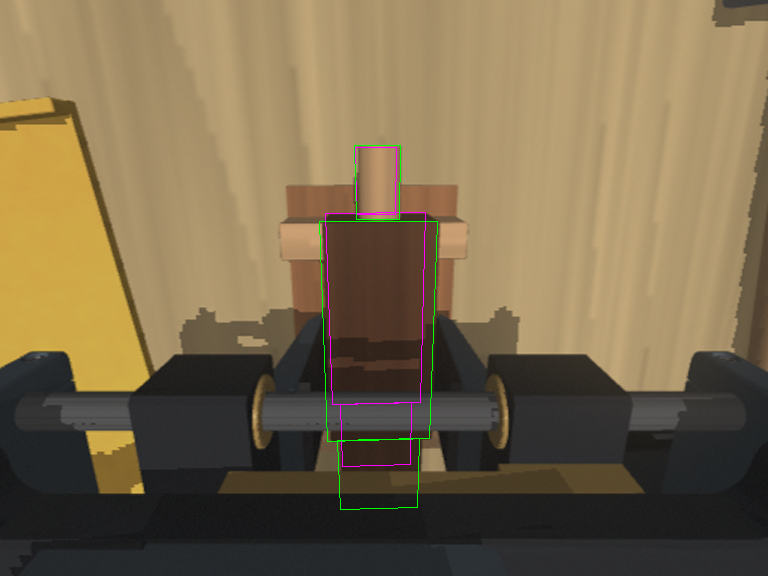

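View pics/s32.png

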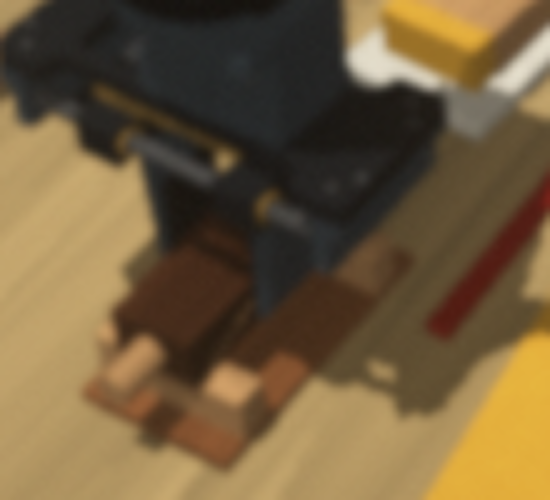

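Call:
{"op": "drive_tool", "data": {
  "delta_pos": [
    [2, -2, 0],
    [2, 0, 0],
    [0, 0, 0]
  ],
  "roll": [0, 0, 0],
  "jaw": [-1, -1, -1]
}}

```text
t: 31.67
eef_pos: [0.6412, 0.2507, 0.0252]
tcp_rot: [[0.051, 0.998, -0.027], [-0.0, -0.027, -1.0], [-0.999, 0.051, -0.001]]
ft_force: [0.1, 0.2, -1.1]
grip_width: 0.0423
```

```bash
python3 -c "
from plan import *
import time
for i in range(4):
  optics.get_image('top');s=sense();print(np.round(s['ft_force'],1),np.round(s['wrist_torque'],2),s['eef_pos'][2].round(4))"
```

```text
[ 0.3 -0.5 -0.7] [ 0.   -0.07 -0.06] 0.0252
[ 0.2 -0.1 -1. ] [-0.05 -0.06  0.04] 0.0248
[-1.6 -0.1  6.6] [-0.06  0.34 -0.07] 0.0247
[-1.9  0.4  5.3] [-0.07  0.24  0.01] 0.0247
```

Call:
{"op": "drive_tool", "data": {
  "delta_pos": [
    [0, 0, 0],
    [1, 0, 0],
    [0, 0, 0]
  ],
  "roll": [0, 0, 0],
  "jaw": [-1, -1, -1],
  "squeeze": 5
}}

```text
t: 32.12
eef_pos: [0.6415, 0.2507, 0.0237]
tcp_rot: [[0.051, 0.998, -0.027], [-0.0, -0.027, -1.0], [-0.999, 0.051, -0.001]]
ft_force: [-1.1, -0.3, 2.4]
grip_width: 0.0424
```

Call:
{"op": "drive_tool", "data": {
  "delta_pos": [
    [0, 0, 0],
    [0, 0, 0],
    [0, 0, 0],
    [-2, 0, 0],
    [-10, 0, 0],
    [-20, 0, 0],
    [-35, 0, 0],
    [-38, 0, 0],
    [-38, 0, 0],
    [-30, 0, 0],
    [0, 0, 0]
  ],
  "roll": [0, 0, 0, 0, 0, 0, 0, 0, 0, 0, 0],
  "jaw": [0.3, 0.3, 0.3, 0.3, 0.3, 0.3, 0.3, 0.3, 0.3, 0.6, 0.6]
}}

```text
t: 33.03
eef_pos: [0.6307, 0.2502, 0.205]
tcp_rot: [[0.046, 0.999, -0.028], [-0.002, -0.028, -1.0], [-0.999, 0.046, 0.0]]
ft_force: [0.4, 0.3, 0.6]
grip_width: 0.0696
```

Run:
```python
from fit import *
print(np.round(sense()['tcp_rot'],3))
look('v33',['drying_stand','stool_leg_center'])
v=pickle.load(open('v33.pkl','rb'));d=v['d']
if 'stool_leg_center' in v:
    r,e=fit([(d,v['stool_leg_center']['region'])],LEG,[.6394,.2503,1.5436,.03]);print(r.round(4),np.degrees(r[2]),e)
    ov('o33',d,[(LEG,r),(STAND,(.6394,.2503,1.5436))])
```

```text
[[ 0.046  0.999 -0.028]
 [-0.002 -0.028 -1.   ]
 [-0.999  0.046  0.   ]]
drying_stand 0.94 [220.0, 116.0, 69.0, 105.0]
stool_leg_center 0.82 [237.0, 103.0, 37.0, 128.0]
t 33.23 pos [0.6277 0.2492 0.1968] yaw -0.0275 w 0.0731 F [ 0.5 -0.6 -0.8] q [ 0.3   0.55  1.25 -0.02  1.31  0.33]
[0.6411 0.2504 1.5438 0.03  ] 88.45314682271882 0.028917910447761194
```

View pics/o33.png

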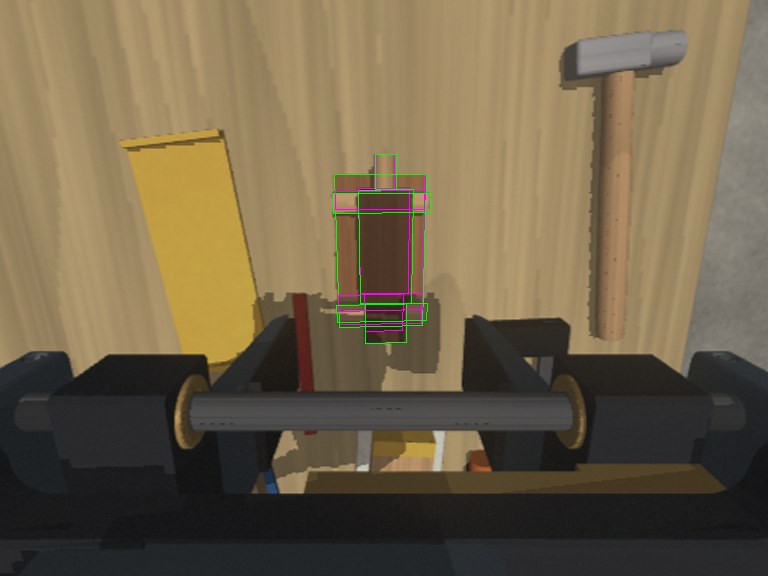

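Leg is on the stand, 1.7 mm off and square. Next: the long caul.

```bash
python3 -c "
from plan import *
plan([(.655,-.035,.22,-.06,34)],.8)"
```

```text
rows 9 t 33.23
{"delta_pos": [[-2, 4, 31], [-3, 4, 32], [-2, 4, 31], [-2, 5, 32], [-3, 4, 31], [-2, 5, 32], [-2, 4, 31], [-3, 5, 31], [-2, 5, 32]], "roll": [0.004, 0.003, 0.004, 0.003, 0.004, 0.004, 0.003, 0.004, 0.003], "jaw": [0.8, 0.8, 0.8, 0.8, 0.8, 0.8, 0.8, 0.8, 0.8]}
```

Call:
{"op": "drive_tool", "data": {
  "delta_pos": [
    [-2, 4, 31],
    [-3, 4, 32],
    [-2, 4, 31],
    [-2, 5, 32],
    [-3, 4, 31],
    [-2, 5, 32],
    [-2, 4, 31],
    [-3, 5, 28],
    [-2, 5, 18],
    [0, 0, 0],
    [0, 0, 0]
  ],
  "roll": [0.004, 0.003, 0.004, 0.003, 0.004, 0.004, 0.003, 0.004, 0.003, 0, 0],
  "jaw": [0.8, 0.8, 0.8, 0.8, 0.8, 0.8, 0.8, 0.8, 0.8, 0.8, 0.8]
}}

```text
t: 34.15
eef_pos: [0.6475, -0.0299, 0.2007]
tcp_rot: [[0.004, 0.998, -0.059], [-0.005, -0.059, -0.998], [-1.0, 0.004, 0.005]]
ft_force: [-0.8, 0.6, 0.3]
grip_width: 0.082
```

Run:
```python
from fit import *
print(np.round(sense()['tcp_rot'],3))
look('v34',['long_caul_center'])
v=pickle.load(open('v34.pkl','rb'));d=v['d'];m=v['long_caul_center']['region']
for fr in (4,3):
    r,e=fit([(d,m)],CAULL,[.645,-.011,1.52,.012],fr);print("long",r.round(4),np.degrees(r[2]).round(2),e)
ov('o34',d,[(CAULL,r)])
plan([(r[0],r[1],.11,r[2]-np.pi/2,25)],.8)
```

```text
[[ 0.004  0.998 -0.059]
 [-0.005 -0.059 -0.998]
 [-1.     0.004  0.005]]
long_caul_center 0.64 [228.0, 84.0, 56.0, 141.0]
t 34.3 pos [ 0.6476 -0.0283  0.2013] yaw -0.0566 w 0.082 F [-0.2 -0.6  0.1] q [-0.13  0.52  1.29 -0.    1.32 -0.08]
long [ 0.6484 -0.01    1.4663  0.0114] 84.01 0.01763713699031974
long [ 0.6484 -0.01    1.4655  0.012 ] 83.97 0.018214652390730418
rows 4 t 34.3
{"delta_pos": [[23, -0, -5], [23, -0, -4], [22, -1, -5], [23, -0, -5]], "roll": [0.012, 0.012, 0.012, 0.013], "jaw": [0.8, 0.8, 0.8, 0.8]}
```

View pics/o34.png

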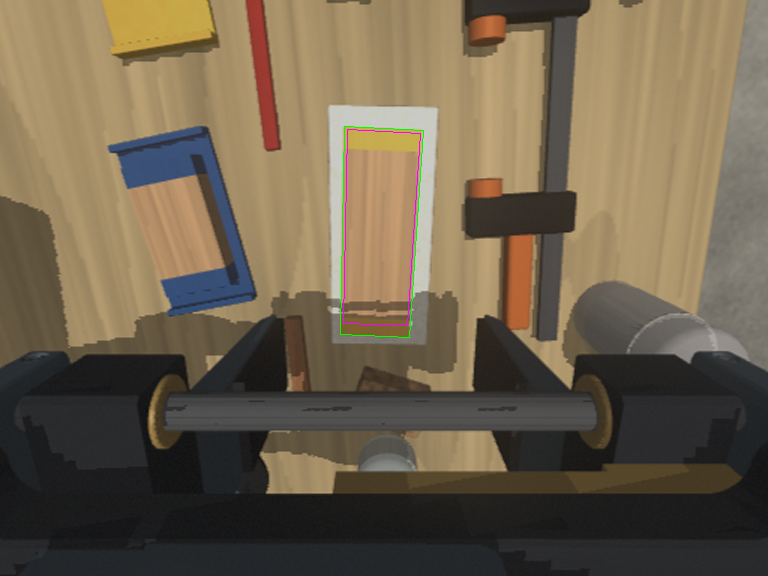

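Run:
```python
from fit import *
d=pickle.load(open('v34.pkl','rb'))['d']
for z in(.02,.05):
  for u in((310,130),(310,157),(312,126)): print(z,plane(d,*u,z).round(3))
```

```text
0.02 [0.723 0.019 0.02 ]
0.02 [ 0.723 -0.015  0.02 ]
0.02 [0.726 0.024 0.02 ]
0.05 [0.717 0.021 0.05 ]
0.05 [ 0.717 -0.01   0.05 ]
0.05 [0.719 0.026 0.05 ]
```

Call:
{"op": "drive_tool", "data": {
  "delta_pos": [
    [23, 0, -6],
    [23, 0, -5],
    [22, 0, -5],
    [20, 0, -3],
    [12, 0, -1],
    [0, 0, 0],
    [0, 0, 0]
  ],
  "roll": [0.012, 0.012, 0.012, 0.012, 0, 0, 0],
  "jaw": [0.7, 0.7, 0.7, 0.7, 0.7, 0.7, 0.7]
}}

```text
t: 34.88
eef_pos: [0.649, 0.0007, 0.0971]
tcp_rot: [[0.005, 0.995, -0.097], [-0.004, -0.097, -0.995], [-1.0, 0.006, 0.004]]
ft_force: [0.4, -0.4, 0.4]
grip_width: 0.0773
```

Run:
```python
from fit import *
print(np.round(sense()['tcp_rot'],3))
st();print(delta([.6484,-.010,.01]).round(1))
```

```text
[[ 0.005  0.995 -0.097]
 [-0.004 -0.097 -0.995]
 [-1.     0.006  0.004]]
t 34.88 pos [0.649  0.0007 0.0971] yaw -0.0976 w 0.0773 F [ 0.4 -0.4  0.4] q [-0.09  0.63  1.4  -0.    1.11  0.01]
[87.1 -0.  10.4]
```

Call:
{"op": "drive_tool", "data": {
  "delta_pos": [
    [16, 0, 5],
    [18, 0, 4],
    [18, 0, 2],
    [14, 0, 0],
    [8, 0, 0],
    [0, 0, 0]
  ],
  "roll": [0.004, 0.003, 0, 0, 0, 0],
  "jaw": [0.65, 0.65, 0.65, 0.65, 0.65, 0.65]
}}

```text
t: 35.38
eef_pos: [0.6523, -0.008, 0.0272]
tcp_rot: [[0.014, 0.995, -0.1], [-0.005, -0.1, -0.995], [-1.0, 0.015, 0.003]]
ft_force: [-1.0, -0.5, -0.2]
grip_width: 0.0757
```

```bash
python3 - <<'E'
from fit import *
print(np.round(sense()['tcp_rot'],3))
look('v35',[])
ov('o35',pickle.load(open('v35.pkl','rb'))['d'],[(CAULL,(.6484,-.01,1.466,.012))])
print(delta([.6484,-.010,.01]).round(1))
E
python3 sidez.py s35 190 130 100 100 5
```

```text
[[ 0.014  0.995 -0.1  ]
 [-0.005 -0.1   -0.995]
 [-1.     0.015  0.003]]
t 35.48 pos [ 0.6531 -0.0081  0.0286] yaw -0.0998 w 0.0753 F [-0.   0.3 -0.3] q [-0.1   0.72  1.45 -0.    0.96  0.  ]
[18.6 -4.8  2.3]
t 35.53 pos [ 0.6533 -0.0082  0.029 ] yaw -0.1 w 0.0753 F [-0.2  0.2 -0.1] q [-0.1   0.72  1.45 -0.    0.96  0.  ]
```

View pics/o35.png

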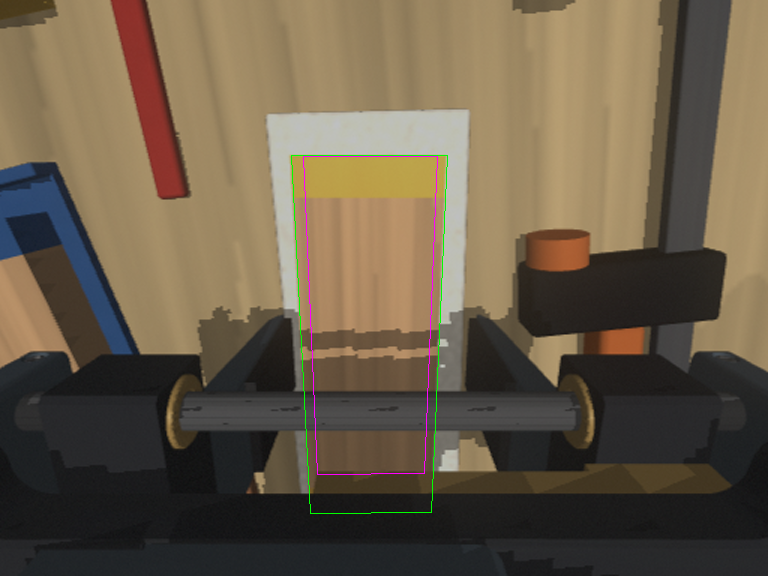

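View pics/s35.png

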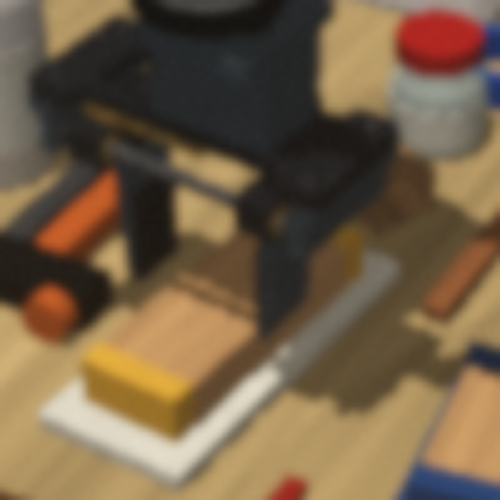

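Call:
{"op": "drive_tool", "data": {
  "delta_pos": [
    [6, -3, 1],
    [6, -2, 1],
    [4, 0, 0],
    [2, 0, 0],
    [0, 0, 0]
  ],
  "roll": [0.003, 0.002, 0, 0, 0],
  "jaw": [0.6, 0.6, 0.6, 0.6, 0.6]
}}

```text
t: 35.95
eef_pos: [0.6496, -0.0099, 0.0122]
tcp_rot: [[0.021, 0.994, -0.105], [-0.005, -0.105, -0.994], [-1.0, 0.022, 0.003]]
ft_force: [-0.0, 0.0, 0.7]
grip_width: 0.0731
```

```bash
python3 - <<'E'
from fit import *
st()
print(delta([.6484,-.010,.01]).round(1))
E
python3 sidez.py s36 200 150 70 70 8
```

```text
t 35.95 pos [ 0.6496 -0.0099  0.0122] yaw -0.1053 w 0.0731 F [-0.   0.   0.7] q [-0.11  0.73  1.47 -0.    0.91  0.  ]
[ 2.2 -1.2  0.2]
t 36.0 pos [ 0.6496 -0.0099  0.0124] yaw -0.1053 w 0.0732 F [ 0.2 -0.2 -0.4] q [-0.11  0.73  1.47 -0.    0.91  0.  ]
```

View pics/s36.png

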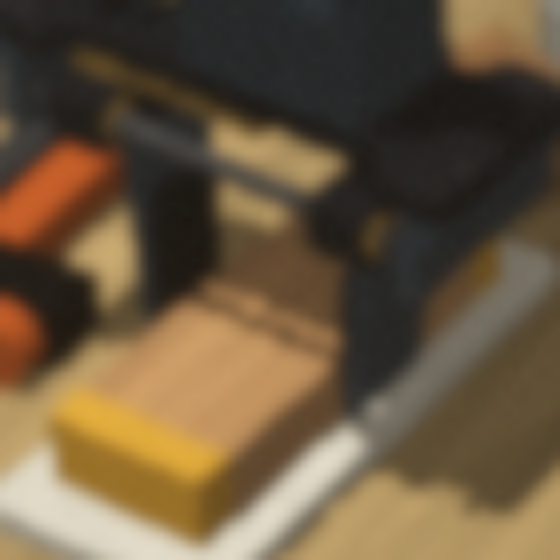

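Call:
{"op": "drive_tool", "data": {
  "delta_pos": [
    [1, -1, 0],
    [0, 0, 0],
    [0, 0, 0],
    [0, 0, 0],
    [0, 0, 0]
  ],
  "roll": [0, 0, 0, 0, 0],
  "jaw": [0.6, -1, -1, -1, -1],
  "squeeze": 28
}}

```text
t: 36.42
eef_pos: [0.6488, -0.0097, 0.0115]
tcp_rot: [[0.022, 0.994, -0.105], [-0.005, -0.105, -0.994], [-1.0, 0.022, 0.003]]
ft_force: [0.2, 0.6, -1.2]
grip_width: 0.0598
```

Call:
{"op": "drive_tool", "data": {
  "delta_pos": [
    [-4, 0, 0],
    [-6, 0, 0],
    [-10, 0, 0],
    [-14, 0, 0],
    [-14, 0, 0],
    [0, 0, 0]
  ],
  "roll": [0, 0, 0, 0, 0, 0],
  "jaw": [-1, -1, -1, -1, -1, -1]
}}

```text
t: 36.92
eef_pos: [0.6474, -0.0094, 0.0638]
tcp_rot: [[0.021, 0.994, -0.105], [-0.005, -0.105, -0.994], [-1.0, 0.021, 0.003]]
ft_force: [0.8, -0.2, -1.1]
grip_width: 0.0595
```

```bash
python3 - <<'E'
from fit import *
st();plan([(.4809,.2509,.06,1.6617-np.pi/2,30)],-1)
E
python3 sidez.py s37 180 110 110 110 5
```

```text
t 36.92 pos [ 0.6474 -0.0094  0.0638] yaw -0.1051 w 0.0595 F [ 0.8 -0.2 -1.1] q [-0.11  0.66  1.45 -0.    1.01  0.  ]
rows 11 t 36.92
{"delta_pos": [[-0, -18, -22], [-0, -17, -22], [-0, -16, -23], [-0, -17, -23], [-0, -16, -23], [-1, -15, -23], [0, -15, -24], [0, -15, -24], [0, -14, -24], [0, -14, -25], [-0, -13, -24]], "roll": [-0.018, -0.018, -0.017, -0.018, -0.018, -0.018, -0.018, -0.018, -0.017, -0.018, -0.018], "jaw": [-1, -1, -1, -1, -1, -1, -1, -1, -1, -1, -1]}
t 36.97 pos [ 0.647  -0.0094  0.0627] yaw -0.1052 w 0.06 F [-0.  -0.3 -0.5] q [-0.11  0.66  1.45 -0.    1.01  0.  ]
```

View pics/s37.png

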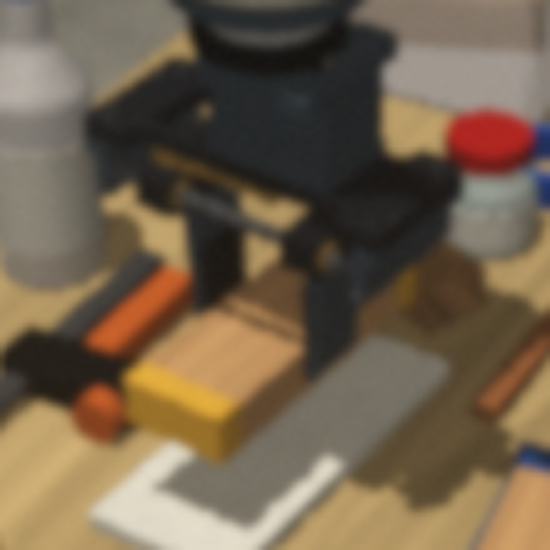

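Call:
{"op": "drive_tool", "data": {
  "delta_pos": [
    [-5, -12, -12],
    [-5, -19, -22],
    [-3, -18, -23],
    [-2, -18, -23],
    [0, -17, -23],
    [-1, -16, -23],
    [0, -16, -24],
    [0, -15, -24],
    [0, -14, -24],
    [0, -12, -20],
    [0, -6, -14],
    [0, 0, 0],
    [0, 0, 0]
  ],
  "roll": [-0.018, -0.018, -0.017, -0.018, -0.018, -0.018, -0.018, -0.018, -0.017, -0.018, -0.018, 0, 0],
  "jaw": [-1, -1, -1, -1, -1, -1, -1, -1, -1, -1, -1, -1, -1]
}}

```text
t: 38.05
eef_pos: [0.4708, 0.2365, 0.0708]
tcp_rot: [[0.015, 0.994, 0.104], [-0.007, 0.104, -0.995], [-1.0, 0.014, 0.008]]
ft_force: [1.2, -0.0, -1.3]
grip_width: 0.0596
```

Run:
```python
from fit import *
print(np.round(sense()['tcp_rot'],3))
look('v38',['yellow_cradle'])
d=pickle.load(open('v38.pkl','rb'))['d'];y=(.4809,.2509,1.6617)
ov('o38',d,[(crad(.212),y),(CAULL,y+(.006,))])
print(delta([.4809,.2509,.0055]).round(1))
```

```text
[[ 0.015  0.994  0.104]
 [-0.007  0.104 -0.995]
 [-1.     0.014  0.008]]
yellow_cradle 0.93 [216.0, 52.0, 102.0, 134.0]
t 38.2 pos [0.472  0.2356 0.071 ] yaw 0.1021 w 0.0604 F [ 1.1  0.4 -2. ] q [ 0.36  0.53  1.74 -0.02  0.86  0.27]
[ 65.5   9.5 -14.9]
```

View pics/o38.png

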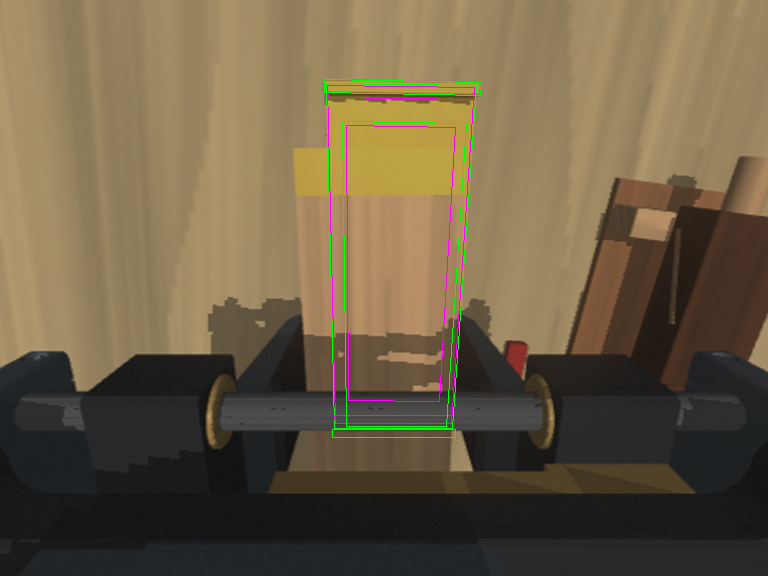

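Call:
{"op": "drive_tool", "data": {
  "delta_pos": [
    [4, 4, -6],
    [10, 4, -6],
    [12, 2, -3],
    [10, 0, 0],
    [6, 0, 0],
    [0, 0, 0]
  ],
  "roll": [0.006, 0.004, 0, 0, 0, 0],
  "jaw": [-1, -1, -1, -1, -1, -1]
}}

```text
t: 38.7
eef_pos: [0.4843, 0.2507, 0.0236]
tcp_rot: [[0.016, 0.996, 0.086], [-0.007, 0.086, -0.996], [-1.0, 0.016, 0.008]]
ft_force: [0.2, -0.3, -1.3]
grip_width: 0.0599
```

Run:
```python
from fit import *
print(np.round(sense()['tcp_rot'],3))
look('v39',[])
d=pickle.load(open('v39.pkl','rb'))['d'];y=(.4809,.2509,1.6617)
ov('o39',d,[(crad(.212),y),(CAULL,y+(.006,))])
print(delta([.4809,.2509,.0055]).round(1))
```

```text
[[ 0.016  0.996  0.086]
 [-0.007  0.086 -0.996]
 [-1.     0.016  0.008]]
t 38.8 pos [0.4846 0.2508 0.0248] yaw 0.0861 w 0.0601 F [ 0.4  1.1 -1.5] q [ 0.38  0.62  1.73 -0.02  0.78  0.3 ]
[19.3 -3.9 -0.6]
```

View pics/o39.png

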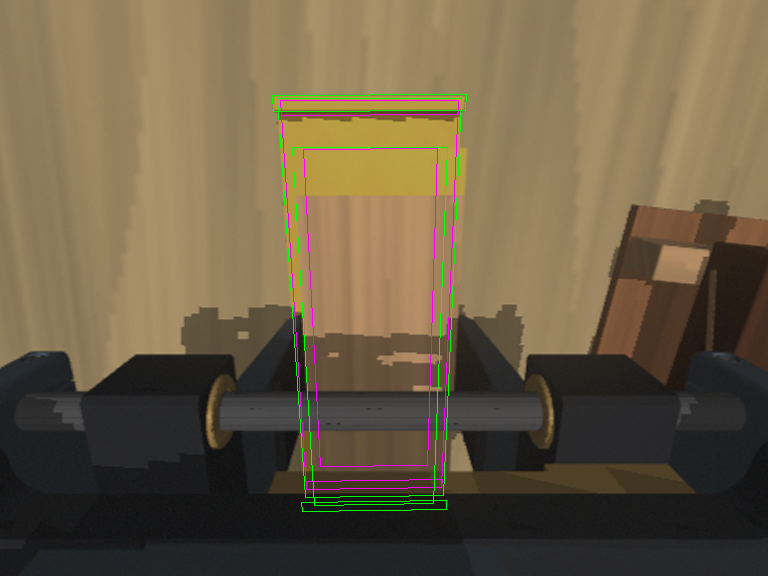

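Call:
{"op": "drive_tool", "data": {
  "delta_pos": [
    [4, -3, 0],
    [5, -2, 0],
    [4, 0, 0],
    [0, 0, 0]
  ],
  "roll": [-0.004, 0, 0, 0],
  "jaw": [-1, -1, -1, -1]
}}

```text
t: 39.13
eef_pos: [0.4796, 0.2502, 0.0115]
tcp_rot: [[0.018, 0.996, 0.09], [-0.006, 0.09, -0.996], [-1.0, 0.018, 0.007]]
ft_force: [-0.1, -0.8, -1.5]
grip_width: 0.0598
```

Run:
```python
from fit import *
look('v40',[])
d=pickle.load(open('v40.pkl','rb'))['d'];y=(.4809,.2509,1.6617)
ov('o40',d,[(crad(.212),y),(CAULL,y+(.006,))])
print(delta([.4809,.2509,.0055]).round(1))
```

```text
t 39.23 pos [0.4799 0.2502 0.0121] yaw 0.0905 w 0.0601 F [ 0.4 -0.3 -1. ] q [ 0.38  0.63  1.75 -0.02  0.74  0.3 ]
[ 6.6  0.9 -0.6]
```

View pics/o40.png

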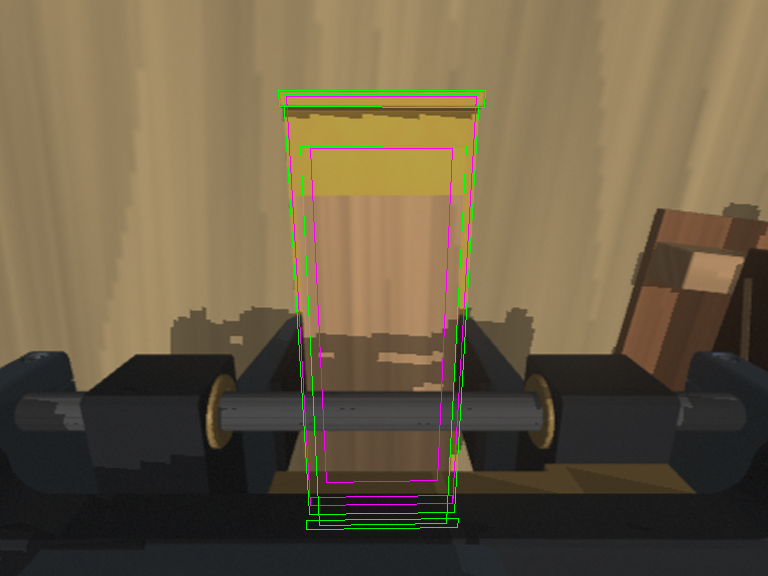

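Aligned. Lower the last 6–8 mm.

Call:
{"op": "drive_tool", "data": {
  "delta_pos": [
    [3, 1, -0.5],
    [2, 0, 0],
    [2, 0, 0],
    [0, 0, 0]
  ],
  "roll": [0, 0, 0, 0],
  "jaw": [-1, -1, -1, -1]
}}

```text
t: 39.57
eef_pos: [0.4818, 0.2512, 0.0054]
tcp_rot: [[0.02, 0.996, 0.09], [-0.005, 0.09, -0.996], [-1.0, 0.02, 0.007]]
ft_force: [0.6, -0.6, -0.7]
grip_width: 0.0597
```

Call:
{"op": "drive_tool", "data": {
  "delta_pos": [
    [1.5, 0, 0],
    [1, 0, 0],
    [0, 0, 0]
  ],
  "roll": [0, 0, 0],
  "jaw": [-1, -1, -1]
}}

```text
t: 39.82
eef_pos: [0.482, 0.2513, 0.005]
tcp_rot: [[0.022, 0.996, 0.091], [-0.005, 0.091, -0.996], [-1.0, 0.021, 0.007]]
ft_force: [0.1, 0.5, -1.9]
grip_width: 0.0602
```

```bash
python3 -c "
from plan import *
for i in range(3):
  optics.get_image('top');s=sense();print(np.round(s['ft_force'],1),np.round(s['wrist_torque'],2),s['eef_pos'].round(4))"
```

```text
[-0.1  0.3 -1.6] [ 0.02 -0.08  0.03] [0.4821 0.2513 0.0049]
[-0.7  0.2 -1.5] [-0.03 -0.06 -0.01] [0.482  0.2513 0.0047]
[-0.7 -1.   7.1] [-0.08  0.28 -0.03] [0.482  0.2513 0.0046]
```

Call:
{"op": "drive_tool", "data": {
  "delta_pos": [
    [0, 0, 0],
    [1, 0, 0],
    [0, 0, 0]
  ],
  "roll": [0, 0, 0],
  "jaw": [-1, -1, -1],
  "squeeze": 6
}}

```text
t: 40.22
eef_pos: [0.4821, 0.2513, 0.0037]
tcp_rot: [[0.022, 0.996, 0.091], [-0.005, 0.091, -0.996], [-1.0, 0.021, 0.007]]
ft_force: [0.2, -0.9, -1.2]
grip_width: 0.0598
```

Call:
{"op": "drive_tool", "data": {
  "delta_pos": [
    [0, 0, 0],
    [0, 0, 0],
    [0, 0, 0],
    [-2, 0, 0],
    [-10, 0, 0],
    [-20, 0, 0],
    [-35, 0, 0],
    [-38, 0, 0],
    [-38, 0, 0],
    [-38, 0, 0],
    [-38, 0, 0],
    [-20, 0, 0],
    [0, 0, 0]
  ],
  "roll": [0, 0, 0, 0, 0, 0, 0, 0, 0, 0, 0, 0, 0],
  "jaw": [0.6, 0.6, 0.6, 0.6, 0.6, 0.6, 0.6, 0.6, 0.6, 0.6, 0.6, 0.6, 0.6]
}}

```text
t: 41.3
eef_pos: [0.4744, 0.2516, 0.2588]
tcp_rot: [[0.02, 0.996, 0.09], [-0.005, 0.09, -0.996], [-1.0, 0.019, 0.007]]
ft_force: [-0.5, 1.0, 0.3]
grip_width: 0.0728
```

Run:
```python
from fit import *
look('v41',['yellow_cradle','long_caul_center'])
v=pickle.load(open('v41.pkl','rb'));d=v['d']
y=(.4809,.2509,1.6617)
y,e=fit([(d,v['yellow_cradle']['region']|v['long_caul_center']['region'])],crad(.212),list(y));print("cradle",y.round(4),np.degrees(y[2]).round(2),e)
r,e=fit([(d,v['long_caul_center']['region'])],CAULL,[.4809,.2509,1.6617,.006]);print(r.round(4),np.degrees(r[2]),e)
ov('o41',d,[(CAULL,r),(crad(.212),y)])
st()
```

```text
yellow_cradle 0.61 [224.0, 291.0, 34.0, 24.0]
long_caul_center 0.93 [237.0, 106.0, 41.0, 114.0]
t 41.5 pos [0.4723 0.2506 0.2526] yaw 0.0906 w 0.0726 F [-0.1 -1.1 -0.1] q [ 0.38  0.31  1.5  -0.01  1.32  0.3 ]
cradle [0.485  0.2656 1.6602] 95.12 0.5041585127201565
[0.4823 0.2507 1.665  0.006 ] 95.40024769947621 0.02823394982993197
t 41.5 pos [0.4723 0.2506 0.2526] yaw 0.0906 w 0.0726 F [-0.1 -1.1 -0.1] q [ 0.38  0.31  1.5  -0.01  1.32  0.3 ]
```

View pics/o41.png

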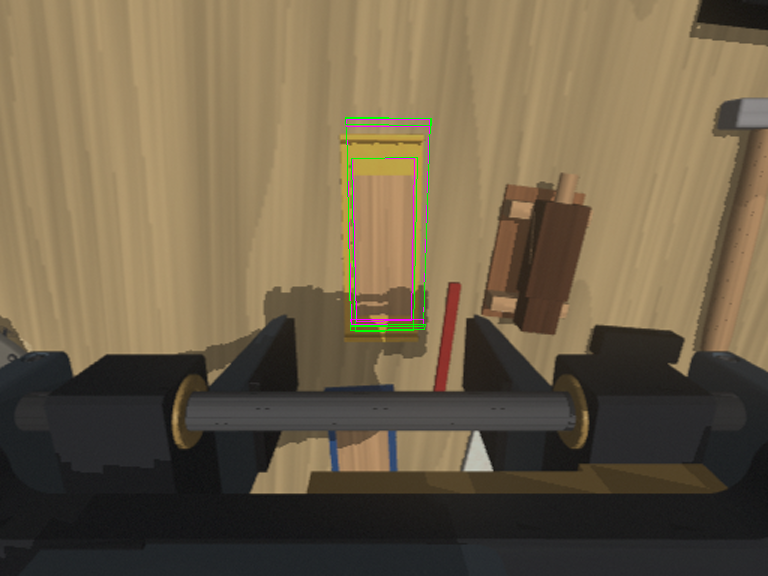

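Long caul: about 1.4 mm and 0.2° off against the earlier cradle fit. This picture's cradle refit is invalid because the mask was misdetected at (241,303). Retreating for a final check of everything from the top camera.

```bash
python3 -c "
from plan import *
plan([(.45,.0,.36,-.2,38),(.28,-.38,.36,-.9,38)],.6)"
```

```text
rows 19 t 41.5
{"delta_pos": [[-13, -5, 31], [-13, -5, 31], [-14, -3, 32], [-13, -2, 31], [-13, -1, 32], [-13, 0, 31], [-13, 2, 32], [-14, 2, 31], [0, -8, 37], [0, -6, 37], [0, -4, 38], [1, -1, 38], [-0, 2, 38], [-0, 3, 37], [0, 6, 38], [0, 9, 37], [0, 11, 36], [1, 13, 36], [-0, 15, 34]], "roll": [0.036, 0.037, 0.036, 0.036, 0.037, 0.036, 0.036, 0.037, 0.064, 0.063, 0.064, 0.063, 0.064, 0.064, 0.063, 0.064, 0.063, 0.064, 0.064], "jaw": [0.6, 0.6, 0.6, 0.6, 0.6, 0.6, 0.6, 0.6, 0.6, 0.6, 0.6, 0.6, 0.6, 0.6, 0.6, 0.6, 0.6, 0.6, 0.6]}
```

Call:
{"op": "drive_tool", "data": {
  "delta_pos": [
    [-13, -5, 31],
    [-13, -5, 31],
    [-14, -3, 32],
    [-13, -2, 31],
    [-13, -1, 32],
    [-13, 0, 31],
    [-13, 2, 32],
    [-14, 2, 31],
    [0, -8, 37],
    [0, -6, 37],
    [0, -4, 38],
    [1, -1, 38],
    [0, 2, 38],
    [0, 3, 37],
    [0, 6, 38],
    [0, 9, 37],
    [0, 11, 36],
    [0, 13, 30],
    [0, 8, 18],
    [0, 0, 0]
  ],
  "roll": [0.036, 0.037, 0.036, 0.036, 0.037, 0.036, 0.036, 0.037, 0.064, 0.063, 0.064, 0.063, 0.064, 0.064, 0.063, 0.064, 0.063, 0.064, 0.04, 0],
  "jaw": [0.6, 0.6, 0.6, 0.6, 0.6, 0.6, 0.6, 0.6, 0.6, 0.6, 0.6, 0.6, 0.6, 0.6, 0.6, 0.6, 0.6, 0.6, 0.6, 0.6]
}}

```text
t: 43.17
eef_pos: [0.2605, -0.3796, 0.3384]
tcp_rot: [[-0.042, 0.604, -0.796], [0.011, -0.796, -0.605], [-0.999, -0.034, 0.027]]
ft_force: [0.2, 0.9, -0.6]
grip_width: 0.0729
```

```bash
python3 - <<'E'
from fit import *
st()
d=optics.get_image("top")
P=[(crad(.152),(.481,.0065,1.7097)),(crad(.212),(.4809,.2509,1.6617)),(STAND,(.6394,.2503,1.5436))]
im=d["image"][:,:,::-1]
cv2.imwrite("pics/t50.png",cv2.resize(im[130:280,90:400],None,fx=2.5,fy=2.5,interpolation=2))
for q,parts,p0 in(("short_caul_center",CAULS,[.482,.006,1.71,.006]),("long_caul_center",CAULL,[.482,.2507,1.66,.006]),("stool_leg_center",LEG,[.641,.2504,1.5436,.03]),("blue_cradle",crad(.152),[.481,.0065,1.7097]),("yellow_cradle",crad(.212),[.4809,.2509,1.6617]),("drying_stand",STAND,[.6394,.2503,1.5436])):
    r=regions_of(q,"top")
    if not r: print(q,"none");continue
    m=r[0]["region"]
    f,e=fit([(d,m)],parts,p0);print(q,round(r[0]["confidence"],2),f.round(4),np.degrees(f[2]).round(2),round(e,3))
for q in("glue_pot","weight_center","rubber_pad"):
    r=regions_of(q,"top")
    if r: print(q,r[0]["rect"])
E
python3 sidez.py s50 140 110 220 210 2
```

```text
t 43.17 pos [ 0.2605 -0.3796  0.3384] yaw -0.9218 w 0.0729 F [ 0.2  0.9 -0.6] q [-1.07  0.16  1.48 -0.03  1.53 -0.15]
short_caul_center 0.74 [0.4819 0.0064 1.7186 0.006 ] 98.47 0.054
long_caul_center 0.84 [0.4817 0.2509 1.6584 0.006 ] 95.02 0.05
stool_leg_center 0.8 [0.6409 0.2498 1.5362 0.03  ] 88.02 0.072
blue_cradle none
yellow_cradle 0.66 [0.4807 0.2507 1.6578] 94.98 1.921
drying_stand 0.73 [0.6389 0.2499 1.5495] 88.78 0.997
glue_pot [342.5, 161.1, 30.8, 28.6]
weight_center [351.0, 234.8, 24.6, 25.2]
rubber_pad [341.3, 229.5, 41.3, 37.0]
t 43.72 pos [ 0.2628 -0.3767  0.3405] yaw -0.9147 w 0.0728 F [ 0.1 -0.1 -0.1] q [-1.07  0.15  1.48 -0.03  1.54 -0.15]
```

View pics/t50.png

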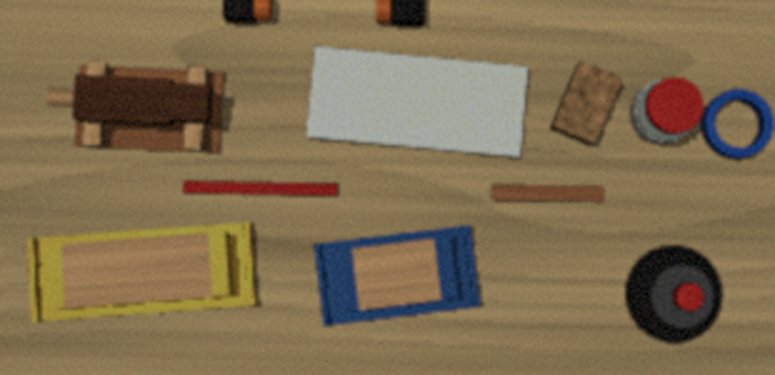

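View pics/s50.png

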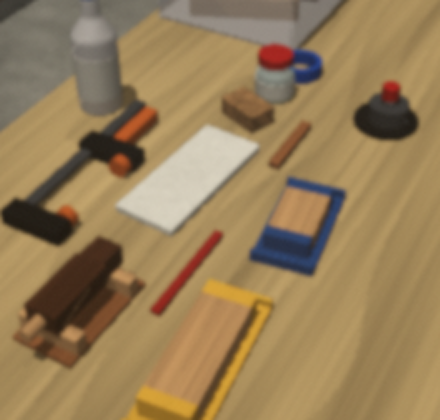

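Run:
```python
from fit import *
d=optics.get_image("top")
h=cv2.cvtColor(d['image'],cv2.COLOR_RGB2HSV)
m=(((h[...,0]<8)|(h[...,0]>170))&(h[...,1]>130)&(h[...,2]>60)).astype(np.uint8);m[:230]=0;m[270:]=0;m[:,:345]=0;m[:,385:]=0
mo=cv2.moments(m,True);u=mo['m10']/mo['m00'],mo['m01']/mo['m00'];print("knob top view",u,plane(d,*u,.062).round(4))
v=pickle.load(open('v14.pkl','rb'))['d'];h=cv2.cvtColor(v['image'],cv2.COLOR_RGB2HSV)
m=(((h[...,0]<8)|(h[...,0]>170))&(h[...,1]>130)&(h[...,2]>60)).astype(np.uint8);m[:150]=0;m[200:]=0;m[:,:230]=0;m[:,280:]=0
mo=cv2.moments(m,True);u=mo['m10']/mo['m00'],mo['m01']/mo['m00'];print("knob wrist",u,plane(v,*u,.062).round(4))
p=pickle.load(open('v1.pkl','rb'))
```

```text
knob top view (365.2, 248.22727272727272) [ 0.4652 -0.2649  0.062 ]
knob wrist (254.00253164556963, 177.86075949367088) [ 0.4647 -0.2641  0.062 ]
```

```bash
python3 -c "
from cell import job
print(job.hand_in())"
```

```text
the job is handed in; nothing more can be done
None
```

I took the stack apart from the top down, put every piece in its place, and handed the job in at about 44 s of the 128 s allowed. The last pictures show all four pieces seated and the gripper clear of everything.

| Piece | Off centre | Off square | Seen from |
|---|---|---|---|
| Weight on the rubber pad | about 1–1.5 mm | – (round) | wrist and top |
| Short caul in the blue cradle | about 1–1.5 mm | 0.1–0.5° | wrist and top |
| Stool leg across both bars | about 1.7 mm | under 0.5° | wrist and top |
| Long caul in the yellow cradle | about 1–1.5 mm | about 0.2° | wrist and top |

The glue pot stands where it was: its box in the top picture moved by only about 1 pixel.

**What disagreed or went wrong**
- **Fingertips:** in the pictures they sat about 13 mm behind the reported TCP, not 11 mm ahead as the text says. My first grip of the weight therefore slid off the knob's top with about 34 N on the wrist. The weight stayed upright, and I used the measured offset from then on.
- **Tool tilt:** the tool drifted up to about 0.05 rad from vertical, so pieces touched one edge first. That touch was 5–7 N for the leg and long caul. The short caul showed no clear force on contact, so I judged it seated from the pictures.
- **Final network checks:** in the top view the networks missed the blue cradle, and their masks for the yellow cradle and stand were unusable once covered. I compared with the cradle and stand positions measured earlier.

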